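# Stamp the footbeds and sort the bench

## Task

Lay every full-length footbed flat in a bay of the jig's sled, push the sled fully home under the bridge, and strike the sprung stamp pin all the way down with the mallet to mark them; then draw the sled fully out again. Finish with the stamped footbeds lying in the shallow plywood tray, every short heel pad in the deep grey bin, and the mallet standing on its rubber pad as before. There may be one or two footbeds and two or three heel pads; leave everything else on the bench where it is.

Things in the scene. Friction and masses are not known exactly. Their poses are not given: they have to be found in the camera images.
- footbed1: a loose child-size footbed of stiff layered fibreboard, pinkish tan, foot-shaped seen from above: 150 long, 22 thick, 54 wide round forefoot at +x, 46 wide round heel at -x, straight parallel-sided 40 wide waist in the middle (from x = -40 to +28). About 90 g. Origin at the middle of the underside, x along its length, z up. One or two are present.
- footbed2: a loose child-size footbed of stiff layered fibreboard, pinkish tan, foot-shaped seen from above: 150 long, 22 thick, 54 wide round forefoot at +x, 46 wide round heel at -x, straight parallel-sided 40 wide waist in the middle (from x = -40 to +28). About 90 g. Origin at the middle of the underside, x along its length, z up. One or two are present.
- heel1: a loose heel pad of the same stiff pinkish tan fibreboard: only 70 long (x from -35 to +35), 46 wide, 22 thick, D-shaped: round at its -x end, square at its +x end. About 45 g. Origin on the underside 35 from both ends, z up. Two or three are present.
- heel2: a loose heel pad of the same stiff pinkish tan fibreboard: only 70 long (x from -35 to +35), 46 wide, 22 thick, D-shaped: round at its -x end, square at its +x end. About 45 g. Origin on the underside 35 from both ends, z up. Two or three are present.
- heel3: a loose heel pad of the same stiff pinkish tan fibreboard: only 70 long (x from -35 to +35), 46 wide, 22 thick, D-shaped: round at its -x end, square at its +x end. About 45 g. Origin on the underside 35 from both ends, z up. Two or three are present.
- jig: the stamping jig, fixed to the table: a steel bed 330 (x) by 230 (y), 10 thick, with a grey bridge across its far end. Bridge centre at x = +82.5; its beam spans all of y, is 90 in x, from 68 to 88 above the table; its posts stand at y = +/-107 (16 thick). Origin under the centre of the bed; x points away from the robot, the direction in which the sled goes in
- sled (a joint): travel in m of the aluminium sled along the jig's +x: 0 = drawn fully out (clear of the bridge, at the stop), 0.165 = fully home under the bridge (at the stop). Stiff slide, about 2 N of friction; it stays where it is left
- sled_floor (a point): centre of the sled's floor top, 18 above the table; moves with the sled, axes as the jig's. The sled is a shallow carrier 147 (x) by 174 (y) with a rim 5 thick and 6 high and one divider along y at x = 0 of the same size: two bays side by side, centres at x = -35.5 and +35.5 from this point, each 66 (x) by 164 (y) inside. One footbed lies flat in a bay with its length along y, toes either way
- sled_handle (a point): top centre of the sled's upright wooden handle, 75 above the table: a block 16 (x) by 30 (y), 57 tall, at the sled's end nearest the robot (85.5 towards -x from the sled's centre); pinch it across its y faces from above and push or pull
- stamp_top (a point): top centre of the stamp's round steel striking pin head (36 across, 16 thick), above the middle of the bridge, 122 above the table when up. Under the bridge the pin carries an 80 by 150 marking plate whose underside is 56 above the table when up and 42 when down: a footbed lying flat in the sled (top at 40) just passes below; one lying on a rim or on another does not
- stamp: the whole sprung stamp (pin with its head, and marking plate), which slides straight down as one part by 14, to a hard stop: origin at the centre of the plate's underside, 56 above the table when up and 42 when fully down. About 2 N starts it and about 9 N holds it fully down; the spring brings it back up
- mallet: mallet standing on the flat lower face of its grey plastic head: head a drum 52 across and 78 tall, axis z; origin at the centre of the lower face. Wooden handle level, along -x, 24 wide (y), 22 tall (z), its axis 40 above the lower face, from x = -23 to -173. About 0.45 kg, nearly all of it in the head, so that it stands by itself
- pad: black rubber pad 110 x 110 x 6, fixed on the table, on which the mallet stands. Origin at the centre of its underside
- tray: shallow plywood tray for stamped footbeds, fixed: 210 (x) by 175 (y) outside, 34 high, walls and floor 5 thick. Origin under its centre, x along its length; holds two footbeds side by side, lengths along x
- tray_in (a point): centre of the tray's inner floor, axes as the tray's
- bin: deep grey plastic bin for heel pads, fixed: 180 (x) by 165 (y) outside, 68 high, walls and floor 5 thick. Origin under its centre
- bin_in (a point): centre of the bin's inner floor, axes as the bin's
- tape: bystander: roll of white tape lying flat, 48 across, 20 high, origin at centre of underside
- glue: bystander: white glue jar 54 across, 55 high, origin at centre of underside
- brush: bystander: glue brush 180 long, lying on the table
- cup: bystander: steel mug 72 across, 80 high, origin at centre of underside
- tin: bystander: tin 70 across, 100 high, origin at centre of underside
- gauge: bystander: steel gauge block 150 x 50 x 12 lying flat, origin at centre of underside
Things that resemble listed ones, but are neither listed nor needed, are in the scene too. Leave any turquoise look-alike of the footbed2 alone.

How it is judged:
By the outcome, as a careful person would: the job done as asked, in the order asked, and still so for the second after the job is handed in, with the robot touching nothing.
Of footbed1, footbed2 only 1 to 2 are there at a start; the rules pass over those that are not, and their reading is None.
Of heel1, heel2, heel3 only 2 to 3 are there at a start; the rules pass over those that are not, and their reading is None.
At some moment in a run one of heel1, heel2, heel3, footbed1, footbed2 may be knocked a few centimetres aside while the robot is not near it.
It also fails if it takes over 210 s, if anything falls off the work surface, if the arm or the gripper's body presses on something with over 40 N, if the wrist force passes 120 N, or if a joint passes its speed limit or range.

## Robot

A 7-joint arm with a two-finger parallel gripper is mounted at the origin on the work surface. World frame = base frame: x ahead of the robot, y to its left, z up, the work surface at z = 0. Lengths are in mm, angles in rad, forces in N, time in s.
With the tool pointing down it reaches from about 400 to 850 mm from the base axis. Payload 4.4 kg.
Tool frame: the origin (TCP) lies midway between the tips of the shut fingers; the grasp point (between the pads) lies 19 mm behind it; x points along the fingers, z is the direction in which the jaws open and shut, and the axes are right-handed (so a half turn about x gives the same grasp; the last joint's range is limited). The gripper opens to 94 mm and grips with 3 to 60 N. Pads are 16 mm wide; open, the fingers measure 119 mm over their backs; the gripper's body (75 mm by 177 mm) begins 78 mm behind the grasp point.
Start: joints at [1.177, 0.628, 0.038, 1.517, -0.027, 0.996, -0.02], TCP at [209.303, -615.394, 205.478] pointing down, gripper open.
Joint ranges: [-3.06, 3.06], [-0.37, 2.12], [-1.25, 1.32], [0.18, 2.47], [-1.1, 4.24], [0.23, 1.98], [-2.94, 2.94]. Speed limits (rad/s): [2.57, 2.57, 3.14, 3.14, 3.14, 3.14, 3.14].

## Interface

Orientations are given as a rotation vector (axis times angle).
In Python, from rig import manip gives the robot as it stands. The module is installed in compiled form; this text tells all that it offers.
- The arm moves only by the tool apply_moves, never from a script. Its argument "commands" is a list of rows, each an object with "xyz": the shift along the tool's x, y, z in cm, a list of three; "twist": the turn about the tool's x in degrees. A call has 1 to 12 rows; each row shifts and turns the pose as measured when the row begins, along the tool's axes as they then stand; what a row does not reach is not made up. A row lasts 1/8 s, in which the tool goes at most 62.5 mm and 10.7 degrees, less where a joint would pass 70% of its speed; a pose out of reach is approached as far as the arm can. A call with a gripper value outside its range is refused whole. "hand" is the finger opening in cm, from 0 to 9.4, set as the call begins (left out, the last holds). The fingers move at their own pace and stop on an object; the grip force is fixed at half the most. Time passes only in rows, so rows that do not move let the fingers close. It gives the time, the measured TCP pose, the force and the opening at its end, in the units of the state.
- manip.sense(): the state, without advancing time (a new reading comes with each control period).
- manip.read_camera(name): name is "side" or "top"; returns (picture, depth): 420x560x3 uint8, red, green, blue; 420x560 float32, mm along the optical axis (not along the pixel's ray), 0 where there is no reading.
- manip.camera_info(name): a dict with "fov_y" (degrees; the focal length in pixels is half the picture's height over the tangent of half this angle, whatever the lens; pixels are square), "cx", "cy" (the principal point, pixels), "k1" (the pictures are not rectified: a ray, as slopes to the right and down, at radius r is drawn at 1 + k1 r^2 times it, then the intrinsics apply), "R" (3x3) and "t" (3): a world point X has camera coordinates R X + t. Camera axes: x right, y down, z forward; pixel columns grow to the right and rows downward; lengths in mm; the calibration is good to about 2 mm. A picture is of the moment at which its call begins. camera_info takes no time and is no camera call.
- manip.hand_in(): hands the job in, once; it reports no verdict.
The state is a dict: "time_s": time; "joints": joint angles; "qd": joint speeds; "effort": joint torques, N m; "position": TCP position; "tool_rot": TCP orientation; "ft_force": force on the tool from outside, world axes, zero at the start; "ft_torque": the same for the moment, N m; "width": finger opening in mm.
Only numpy, scipy, OpenCV 4.12 (cv2) and the standard library are available. Lean on these libraries where they do the work, as an engineer would, in place of code of your own. Each camera call takes 0.05 s, during which the arm holds its last target.

## Working session

There is one attempt and no reset: what is moved stays moved. The work goes in short steps, Python scripts to look and compute and a tool call to move; the robot and the scene stay as the last step left them, time stands still between calls to the robot, and variables do not carry over. Pictures are saved under pics/ and viewed, and the job is handed in when it is done.

Besides the shell and the picture viewer there is one more tool, called after "Call:" as a command line: name --argument value ..., lists and objects as JSON in quotes. apply_moves: Moves the arm, as the interface text tells. Its arguments: {"type":"object","properties":{"commands":{"type":"array"},"hand":{"type":"number"}},"required":["commands"]}

```bash
mkdir -p pics; ls; python3 - <<'E'
from rig import manip
import cv2
for n in ("side","top"):
    im,d=manip.read_camera(n); cv2.imwrite(f"pics/{n}0.png",im[:,:,::-1])
    import numpy as np; np.save(f"pics/{n}0d.npy",d)
    print(n,manip.camera_info(n))
print(manip.sense())
E
```

```text
pics
side {'fov_y': 43.32813212238107, 'cx': 273.35108180493984, 'cy': 211.64946481292387, 'k1': 0.005098645962865119, 'R': array([[-0.71947743, -0.6942479 ,  0.01928958],
       [-0.38064288,  0.37094024, -0.84706218],
       [ 0.58091586, -0.61678456, -0.53114364]]), 't': array([ 427.30068509,  268.36872347, 1253.69963311])}
top {'fov_y': 45.08511504854391, 'cx': 280.15333262199863, 'cy': 214.1305244325261, 'k1': -0.11840586063201856, 'R': array([[ 0.02121086, -0.99976315, -0.00487307],
       [-0.99398039, -0.02056365, -0.10761095],
       [ 0.10748525,  0.00712626, -0.99418114]]), 't': array([  46.23156478,  530.43593732, 1581.37555608])}
{'time_s': 0.1, 'joints': array([ 1.17720622,  0.62919439,  0.03846596,  1.51823073, -0.0269969 ,
        0.99626891, -0.01998308]), 'qd': array([ 0.00027432, -0.00082844,  0.00078295, -0.00149418,  0.00067353,
        0.00024605, -0.0005276 ]), 'effort': array([ 2.84868387e-03, -5.50784469e+01,  1.14723288e+00, -1.87112010e+01,
       -5.22278273e-02,  1.92673830e-02,  3.25981512e-05]), 'position': array([ 209.10443113, -614.85252722,  204.6967586 ]), 'tool_rot': array([ 0.96535653,  1.3479642 , -0.96386553]), 'ft_force': array([ 0.62720142, -0.11237093,  0.71717191]), 'ft_torque': array([-0.00372136, -0.00114323, -0.03166194]), 'width': 93.8817426236782}
```

View pics/top0.png

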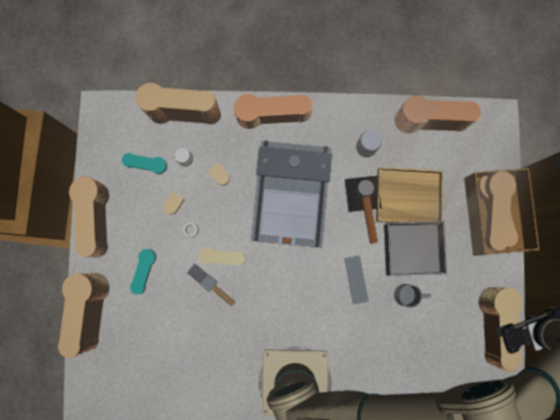

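View pics/side0.png

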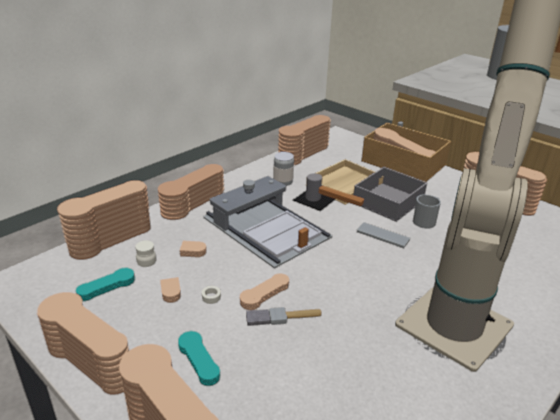

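```bash
cat > h.py <<'E'
import numpy as np,cv2
from rig import manip
def K(n):
    c=manip.camera_info(n); f=210/np.tan(np.radians(c['fov_y'])/2); return c,f
def ray(n,uv):
    c,f=K(n); uv=np.atleast_2d(np.float64(uv))
    d=(uv-[c['cx'],c['cy']])/f
    x=d.copy()
    for _ in range(20): x=d/(1+c['k1']*(x**2).sum(1,keepdims=True))
    D=np.c_[x,np.ones(len(x))]@c['R']; C=-c['R'].T@c['t']
    return C,D
def onz(n,uv,z):
    C,D=ray(n,uv); return C+D*((z-C[2])/D[:,2])[:,None]
def proj(n,X):
    c,f=K(n); p=np.atleast_2d(np.float64(X))@c['R'].T+c['t']; s=p[:,:2]/p[:,2:]
    s=s*(1+c['k1']*(s**2).sum(1,keepdims=True)); return s*f+[c['cx'],c['cy']]
def cloud(n,d):
    h,w=d.shape; v,u=np.mgrid[:h,:w]; C,D=ray(n,np.c_[u.ravel(),v.ravel()])
    return (C+D*d.reshape(-1,1)).reshape(h,w,3)
def shot(name):
    out={}
    for n in ("side","top"):
        im,d=manip.read_camera(n); cv2.imwrite(f"pics/{n}{name}.png",im[:,:,::-1]); np.save(f"pics/{n}{name}d.npy",d); out[n]=(im,d)
    return out
def tan(im):
    hsv=cv2.cvtColor(im,cv2.COLOR_RGB2HSV); return cv2.inRange(hsv,(5,60,110),(22,200,255))
def crop(n,name,box,k,out):
    im=cv2.imread(f"pics/{n}{name}.png"); a,b,c,d=box
    cv2.imwrite(f"pics/{out}.png",cv2.resize(im[b:d,a:c],None,fx=k,fy=k,interpolation=cv2.INTER_CUBIC))
E
python3 - <<'E'
from h import *
crop("top","0",(120,130,460,310),2.3,"c0")
im=cv2.imread("pics/top0.png")[:,:,::-1].copy(); d=np.load("pics/top0d.npy"); P=cloud("top",d)
m=tan(im); n,l,s,c=cv2.connectedComponentsWithStats(m)
for i in range(1,n):
    if s[i,4]>40:
        pp=P[l==i]; cn=cv2.findContours((l==i).astype(np.uint8),0,2)[0][0][:,0]
        w=onz("top",cn,22)[:,:2].astype(np.float32); r=cv2.minAreaRect(w)
        print(c[i].round(),s[i,4],'z',np.median(pp[:,2]).round(),'rect',np.round(r[0]),np.round(r[1]),round(r[2]))
print('jig',onz("top",[[294,161]],122),onz("top",[[287,240]],75))
E
```

```text
[174.  98.] 1718 z 144.0 rect [915. 409.] [101. 277.] 1
[271. 106.] 1650 z 89.0 rect [875.  89.] [257. 106.] 90
[435. 112.] 1863 z 120.0 rect [ 891. -457.] [119. 292.] 10
[ 25. 175.] 1641 z -83.0 rect [659. 931.] [ 94. 418.] 86
[219. 174.] 246 z 23.0 rect [654. 256.] [68. 40.] 40
[409. 195.] 3241 z 6.0 rect [ 601. -361.] [211. 177.] 89
[504. 214.] 2323 z 89.0 rect [ 556. -667.] [279. 139.] 2
[ 75. 220.] 2232 z 112.0 rect [509. 811.] [259. 353.] 1
[483. 185.] 141 z 39.0 rect [ 635. -601.] [70. 39.] 1
[173. 203.] 269 z 23.0 rect [556. 405.] [46. 65.] 58
[483. 215.] 196 z 8.0 rect [ 537. -604.] [141.  22.] 6
[371. 220.] 248 z 57.0 rect [ 517. -232.] [145.  20.] 10
[ 73. 313.] 1858 z 161.0 rect [189. 712.] [ 99. 269.] 89
[ 98. 277.] 63 z 51.0 rect [319. 642.] [66. 15.] 69
[223. 295.] 133 z 20.0 rect [269. 233.] [81. 16.] 51
[505. 304.] 942 z 128.0 rect [ 246. -660.] [118. 135.] 0
[509. 359.] 412 z 129.0 rect [  94. -690.] [109.  68.] 0
[538. 394.] 107 z 780.0 rect [ -37. -787.] [50. 72.] 80
[526. 408.] 53 z 807.0 rect [ -86. -748.] [48. 35.] 62
jig [[682.31801242  18.08298412 122.        ]] [[444.80626324  34.25984767  75.        ]]
```

View pics/c0.png

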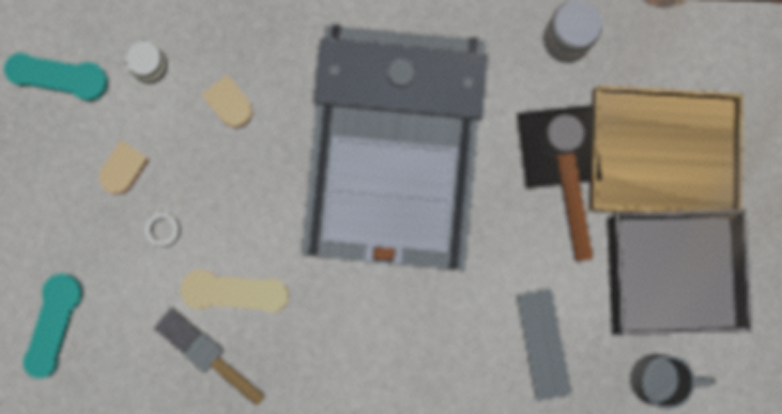

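```bash
cat >> h.py <<'E'
def pieces(im,d,box=None,pr=True):
    P=cloud("top",d); hsv=cv2.cvtColor(im,cv2.COLOR_RGB2HSV)
    m=cv2.inRange(hsv,(8,45,120),(32,200,255))
    if box is not None:
        q=np.zeros_like(m); a,b,c_,e=box; q[b:e,a:c_]=m[b:e,a:c_]; m=q
    n,l,s,c=cv2.connectedComponentsWithStats(m); res=[]
    for i in range(1,n):
        if not 80<s[i,4]<1200: continue
        cn=cv2.findContours((l==i).astype(np.uint8),0,1)[0][0][:,0]
        z=np.median(P[l==i][:,2])
        w=onz("top",cn,z)[:,:2].astype(np.float32); r=cv2.minAreaRect(w)
        b=cv2.boxPoints(r); e=b[1]-b[0]; f=b[2]-b[1]; L=e if np.hypot(*e)>np.hypot(*f) else f
        L=L/np.hypot(*L); pts=onz("top",np.argwhere(l==i)[:,::-1],z)[:,:2]; t=(pts-np.array(r[0]))
        # width profile along L
        al=t@L; ac=t@np.array([-L[1],L[0]])
        prof=[round(float(np.ptp(ac[abs(al-q)<6])),0) if (abs(al-q)<6).sum()>1 else 0 for q in range(-70,71,20)]
        res.append((c[i],z,np.array(r[0]),sorted(r[1]),np.degrees(np.arctan2(L[1],L[0])),prof))
        if pr: print(c[i].round(),s[i,4],'z%.0f'%z,'ctr',np.round(r[0],1),'size',np.round(sorted(r[1])),'ang %.1f'%res[-1][4],'col',im[l==i].mean(0).round(),prof)
    return res
E
python3 - <<'E'
from h import *
im=cv2.imread("pics/top0.png")[:,:,::-1].copy(); d=np.load("pics/top0d.npy")
pieces(im,d,(110,130,350,320))
P=cloud("top",d)
import sys
# jig features
hsv=cv2.cvtColor(im,cv2.COLOR_RGB2HSV)
for (u,v,nm) in [(294,161,'pin'),(287,240,'handle'),(366,187,'mallet head'),(370,225,'mh'),(409,195,'tray'),(415,248,'bin'),(275,190,'sled'),(280,225,'sled'),(356,280,'gauge'),(406,295,'cup'),(369,142,'tin'),(183,156,'glue'),(190,230,'tape')]:
    print(nm,P[v,u].round())
for nm,(u0,v0,u1,v1),z0,z1 in [('pin',(282,150,306,173),112,135),('beam',(250,140,340,185),78,100),('handle',(275,230,300,250),60,95),('mhead',(355,175,380,200),70,100),('mhandle',(360,200,380,245),45,70),('sledrim',(250,178,330,245),20.5,40),('trayrim',(372,165,445,226),28,45),('binrim',(380,218,450,280),58,80)]:
    q=P[v0:v1,u0:u1].reshape(-1,3); q=q[(q[:,2]>z0)&(q[:,2]<z1)]
    r=cv2.minAreaRect(q[:,:2].astype(np.float32)); print(nm,len(q),'z%.0f'%np.median(q[:,2]),q.mean(0).round(1),np.round(r[0],1),np.round(r[1]),round(r[2],1))
E
```

```text
[219. 174.] 285 z23 ctr [654.2 256.2] size [45. 71.] ang 40.1 col [177. 161. 130.] [0, 0, 35.0, 44.0, 44.0, 44.0, 0, 0]
[173. 203.] 300 z23 ctr [556.6 405.5] size [49. 69.] ang -31.7 col [173. 156. 126.] [0, 0, 36.0, 48.0, 48.0, 48.0, 0, 0]
[221. 257.] 578 z23 ctr [392.6 240.7] size [ 48. 144.] ang 89.5 col [179. 171. 138.] [32.0, 38.0, 35.0, 38.0, 35.0, 45.0, 48.0, 35.0]
[222. 295.] 114 z20 ctr [268.4 232.6] size [18. 84.] ang 52.0 col [124. 106.  78.] [0, 0, 12.0, 17.0, 14.0, 17.0, 0, 0]
pin [682.  18. 121.]
handle [445.  34.  76.]
mallet head [ 614. -208.   79.]
mh [ 498. -226.   52.]
tray [ 604. -363.    2.]
bin [ 431. -380.    7.]
sled [608.  76.  23.]
sled [495.  57.  21.]
gauge [ 325. -188.   15.]
cup [ 280. -350.   12.]
tin [ 753. -214.  100.]
glue [707. 372.  52.]
tape [475. 349.   1.]
pin 117 z123 [680.6  16.9 122.4] [681.2  16.5] [34. 34.] 1.0
beam 2014 z89 [680.   16.6  88.8] [681.4  16.9] [230.  92.] 85.9
handle 50 z75 [444.2  34.3  75. ] [443.5  35.7] [15. 28.] 1.1
mhead 227 z84 [ 610.4 -204.    84. ] [ 610.9 -204.1] [51. 51.] 0.1
mhandle 362 z57 [ 509.1 -222.7   56.8] [ 509.9 -223.4] [139.  25.] 10.6
sledrim 1353 z23 [530.7  27.7  23.8] [539.1  27.3] [225. 209.] 86.0
trayrim 378 z34 [ 602.  -352.4   34.4] [ 592.9 -358.4] [214. 187.] 88.2
binrim 424 z68 [ 430.3 -370.4   67.4] [ 427.7 -369.9] [164. 183.] 2.9
```

```bash
cat >> h.py <<'E'
from scipy.spatial.transform import Rotation as Ro
def go(tx,ty,tz,yaw=None,n=None):
    """report twist needed (jaw axis to yaw deg mod 180), then shift in tool axes (cm) after twist"""
    s=manip.sense(); R=Ro.from_rotvec(s['tool_rot']).as_matrix(); z=R[:,2]
    cur=np.degrees(np.arctan2(z[1],z[0])); tw=0
    if yaw is not None:
        dy=(yaw-cur+90)%180-90; tw=-dy   # tool x is down
    R2=R@Ro.from_rotvec([np.radians(tw),0,0]).as_matrix()
    v=R2.T@(np.array([tx,ty,tz])-s['position'])/10
    print('t %.2f pos %s jaw %.1f tilt %s j7 %.2f w %.1f F %s'%(s['time_s'],s['position'].round(1),cur,R[:,0].round(3),s['joints'][6],s['width'],s['ft_force'].round(1)))
    print(' twist %.1f (alt %.1f) shift %s  dist %.1f'%(tw,tw+180 if tw<0 else tw-180,v.round(2),np.linalg.norm(v)))
E
python3 - <<'E'
from h import *
im=cv2.imread("pics/top0.png")[:,:,::-1].copy(); d=np.load("pics/top0d.npy"); P=cloud("top",d)
g=cv2.cvtColor(im,cv2.COLOR_RGB2GRAY)
# profile in jig frame
a=np.radians(-4.3); ex=np.array([np.cos(a),np.sin(a)]); ey=np.array([-ex[1],ex[0]]); o=np.array([681.3,16.7])-82.5*ex
print('jig o',o)
for y in (-50,50):
    xs=np.arange(-175,45,4); X=np.c_[o+xs[:,None]*ex+y*ey,np.full(len(xs),20)]
    uv=proj("top",X); val=cv2.remap(g,uv[:,0].astype(np.float32)[None],uv[:,1].astype(np.float32)[None],1)[0]
    print(y,list(zip(xs,val)))
go(600,-350,250,90)
crop("top","0",(240,130,345,260),6,"c1")
E
```

```text
jig o [599.03222648  22.88574496]
-50 [(np.int64(-175), np.uint8(157)), (np.int64(-171), np.uint8(153)), (np.int64(-167), np.uint8(140)), (np.int64(-163), np.uint8(120)), (np.int64(-159), np.uint8(111)), (np.int64(-155), np.uint8(111)), (np.int64(-151), np.uint8(112)), (np.int64(-147), np.uint8(110)), (np.int64(-143), np.uint8(119)), (np.int64(-139), np.uint8(140)), (np.int64(-135), np.uint8(151)), (np.int64(-131), np.uint8(153)), (np.int64(-127), np.uint8(149)), (np.int64(-123), np.uint8(150)), (np.int64(-119), np.uint8(150)), (np.int64(-115), np.uint8(150)), (np.int64(-111), np.uint8(149)), (np.int64(-107), np.uint8(148)), (np.int64(-103), np.uint8(149)), (np.int64(-99), np.uint8(148)), (np.int64(-95), np.uint8(148)), (np.int64(-91), np.uint8(149)), (np.int64(-87), np.uint8(150)), (np.int64(-83), np.uint8(150)), (np.int64(-79), np.uint8(149)), (np.int64(-75), np.uint8(148)), (np.int64(-71), np.uint8(144)), (np.int64(-67), np.uint8(149)), (np.int64(-63), np.uint8(152)), (np.int64(-59), np.uint8(152)), (np.int64(-55), np.uint8(151)), (np.int64(-51), np.uint8(150)), (np.int64(-47), np
[... 1940 characters left out ...]
 (np.int64(-23), np.uint8(152)), (np.int64(-19), np.uint8(152)), (np.int64(-15), np.uint8(151)), (np.int64(-11), np.uint8(152)), (np.int64(-7), np.uint8(151)), (np.int64(-3), np.uint8(147)), (np.int64(1), np.uint8(143)), (np.int64(5), np.uint8(136)), (np.int64(9), np.uint8(120)), (np.int64(13), np.uint8(112)), (np.int64(17), np.uint8(111)), (np.int64(21), np.uint8(111)), (np.int64(25), np.uint8(111)), (np.int64(29), np.uint8(111)), (np.int64(33), np.uint8(111)), (np.int64(37), np.uint8(111)), (np.int64(41), np.uint8(111))]
t 0.10 pos [ 209.1 -614.9  204.7] jaw -71.2 tilt [-0.001  0.001 -1.   ] j7 -0.02 w 93.9 F [ 0.6 -0.1  0.7]
 twist 18.8 (alt -161.2) shift [ -4.51  39.09 -26.49]  dist 47.4
```

View pics/c1.png

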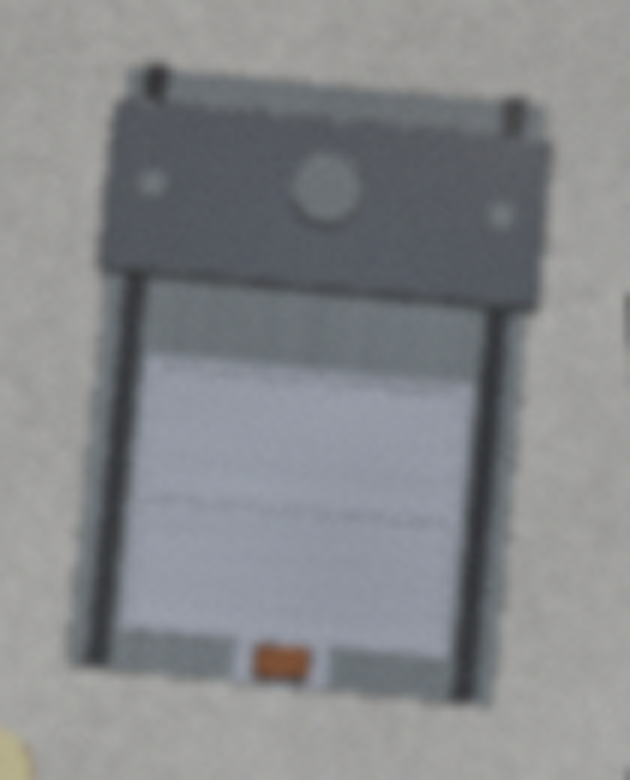

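Call:
apply_moves --commands '[{"xyz": [-1, 0, 0], "twist": -10.1}, {"xyz": [-1, 0, 0], "twist": -10.1}, {"xyz": [-1, 0, 0], "twist": -10.1}, {"xyz": [-1, 0, 0], "twist": -10.1}, {"xyz": [-1, 0, 0], "twist": -10.1}, {"xyz": [-1, 0, 0], "twist": -10.1}, {"xyz": [0, 0, 0], "twist": -10.1}]' --hand 7

```text
time_s: 0.98
position: [208.3, -612.3, 262.4]
tool_rot: [-0.017, 1.575, 0.032]
ft_force: [1.2, 0.2, -0.4]
width: 70.1
```

```bash
python3 -c "
from h import *
go(600,-300,265,-0.5)"
```

```text
t 0.97 pos [ 208.3 -612.3  262.4] jaw 1.8 tilt [-0.005  0.009 -1.   ] j7 1.07 w 70.1 F [ 1.2  0.2 -0.4]
 twist 2.3 (alt -177.7) shift [-0.14 31.58 38.9 ]  dist 50.1
```

Call:
apply_moves --commands '[{"xyz": [0, 3.2, 3.9], "twist": 2.3}, {"xyz": [0, 3.2, 3.9], "twist": 0}, {"xyz": [0, 3.2, 3.9], "twist": 0}, {"xyz": [0, 3.2, 3.9], "twist": 0}, {"xyz": [0, 3.2, 3.9], "twist": 0}, {"xyz": [0, 3.2, 3.9], "twist": 0}, {"xyz": [0, 3.2, 3.9], "twist": 0}, {"xyz": [0, 3.2, 3.9], "twist": 0}, {"xyz": [0, 3.2, 3.9], "twist": 0}, {"xyz": [0, 3.2, 3.9], "twist": 0}, {"xyz": [0, 5, 0], "twist": 0}, {"xyz": [0, 5, 0], "twist": 0}]'

```text
time_s: 2.48
position: [609.0, -187.8, 256.0]
tool_rot: [0.028, 1.585, -0.006]
ft_force: [0.2, -0.3, -0.5]
width: 70.0
```

Call:
apply_moves --commands '[{"xyz": [0, 5, 0], "twist": 0}, {"xyz": [0, 5, 0], "twist": 0}, {"xyz": [0, 5, 0], "twist": 0}, {"xyz": [0, 5, -1], "twist": 0}, {"xyz": [0, 5, -2], "twist": 0}, {"xyz": [0, 5, -3], "twist": 0}, {"xyz": [0, 4, -3], "twist": 0}, {"xyz": [0, 4, -3], "twist": 0}, {"xyz": [0, 4, -3], "twist": 0}]'

```text
time_s: 3.6
position: [462.0, 249.8, 260.7]
tool_rot: [0.028, 1.591, -0.005]
ft_force: [0.5, 0.2, -0.3]
width: 69.8
```

```bash
python3 -c "
from h import *
go(392.6,240.7,120,-0.5)
o=shot('1'); pieces(*o['top'],(110,130,350,320))"
```

```text
t 3.60 pos [462.  249.8 260.7] jaw -1.2 tilt [-0.02   0.015 -1.   ] j7 -0.73 w 69.8 F [ 0.5  0.2 -0.3]
 twist -0.7 (alt 179.3) shift [14.18 -1.18 -6.65]  dist 15.7
[219. 174.] 287 z23 ctr [654.2 256.3] size [45. 71.] ang 39.9 col [182. 167. 134.] [0, 0, 35.0, 44.0, 44.0, 44.0, 0, 0]
```

View pics/top1.png

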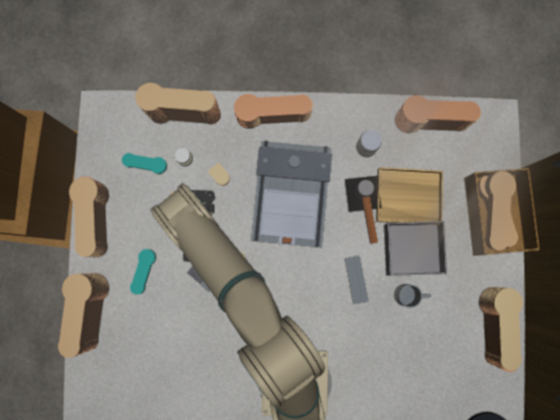

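View pics/side1.png

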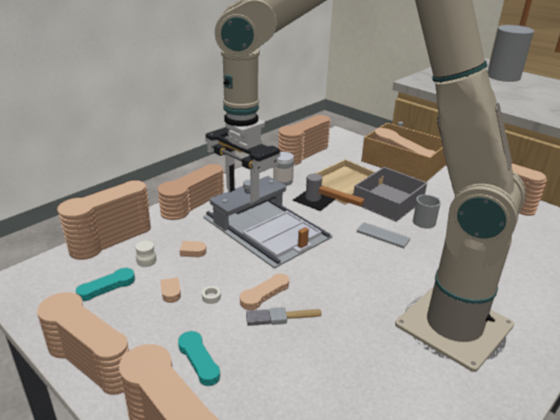

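Call:
apply_moves --commands '[{"xyz": [2.4, -0.6, -3.3], "twist": -0.7}, {"xyz": [2.4, -0.6, -3.3], "twist": 0}, {"xyz": [3, 0, 0], "twist": 0}, {"xyz": [3, 0, 0], "twist": 0}, {"xyz": [3, 0, 0], "twist": 0}, {"xyz": [0, 0, 0], "twist": 0}, {"xyz": [0, 0, 0], "twist": 0}]'

```text
time_s: 4.58
position: [390.0, 242.8, 121.1]
tool_rot: [0.013, 1.59, 0.014]
ft_force: [-0.6, -0.3, 0.7]
width: 70.1
```

```bash
python3 -c "
from h import *
go(392.6,240.7,9,-0.5)
o=shot('2'); pieces(*o['top'],(110,130,350,320))
crop('side','2',(200,220,340,340),5,'c2')"
```

```text
t 4.58 pos [390.  242.8 121.1] jaw 0.0 tilt [-0.02   0.017 -1.   ] j7 -0.89 w 70.1 F [-0.6 -0.3  0.7]
 twist 0.5 (alt -179.5) shift [11.2  -0.39  0.49]  dist 11.2
[219. 174.] 284 z23 ctr [654. 256.] size [45. 70.] ang 40.1 col [183. 167. 135.] [0, 0, 35.0, 44.0, 44.0, 44.0, 0, 0]
[173. 203.] 299 z22 ctr [556.7 405.5] size [49. 69.] ang -31.7 col [179. 162. 130.] [0, 0, 36.0, 48.0, 48.0, 48.0, 0, 0]
[188. 242.] 101 z531 ctr [409.4 254.4] size [12. 45.] ang -41.1 col [131. 124. 105.] [0, 0, 0, 9.0, 10.0, 0, 0, 0]
[238. 257.] 128 z23 ctr [395.3 188.3] size [29. 56.] ang 46.6 col [175. 168. 135.] [0, 0, 13.0, 29.0, 25.0, 2.0, 0, 0]
[276. 307.] 298 z864 ctr [298.1  55.1] size [17. 53.] ang 37.7 col [148. 139. 118.] [0, 0, 3.0, 17.0, 17.0, 13.0, 0, 0]
[256. 313.] 410 z861 ctr [292.8  86.9] size [25. 62.] ang -88.6 col [142. 133. 112.] [0, 0, 4.0, 18.0, 25.0, 7.0, 0, 0]
```

View pics/c2.png

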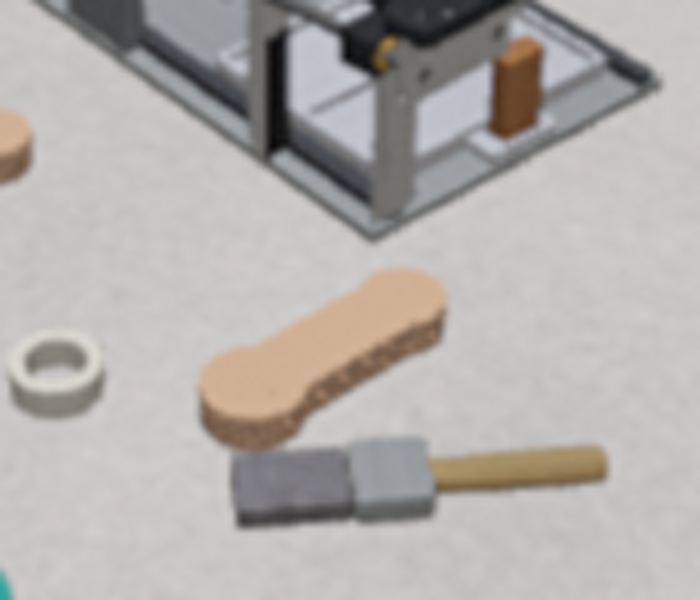

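```bash
python3 -c "
from h import *
print(onz('top',[[203,270],[207,268],[213,280],[218,281],[222,288]],12))"
```

```text
[[346.64088173 299.98907045  12.        ]
 [353.32747074 287.35449727  12.        ]
 [315.68796685 266.89154156  12.        ]
 [312.92241975 250.79959959  12.        ]
 [291.07790552 237.35690954  12.        ]]
```

Call:
apply_moves --commands '[{"xyz": [2, -0.2, 0.3], "twist": 0.5}, {"xyz": [2, -0.2, 0.3], "twist": 0}, {"xyz": [2, 0, 0], "twist": 0}, {"xyz": [2, 0, 0], "twist": 0}, {"xyz": [1.5, 0, 0], "twist": 0}, {"xyz": [1, 0, 0], "twist": 0}, {"xyz": [0.5, 0, 0], "twist": 0}, {"xyz": [0, 0, 0], "twist": 0}]' --hand 6.2

```text
time_s: 5.68
position: [402.7, 244.7, 15.5]
tool_rot: [0.029, 1.574, 0.012]
ft_force: [0.3, 0.1, 0.6]
width: 61.6
```

```bash
python3 -c "
from h import *
go(392.6,240.7,9,-0.5)"
```

```text
t 5.67 pos [402.7 244.7  15.5] jaw -0.6 tilt [-0.003  0.026 -1.   ] j7 -0.99 w 61.6 F [0.3 0.1 0.6]
 twist -0.1 (alt 179.9) shift [ 0.64 -0.43 -1.01]  dist 1.3
```

Call:
apply_moves --commands '[{"xyz": [0, -0.4, -1.0], "twist": 0}, {"xyz": [0.6, 0, 0], "twist": 0}, {"xyz": [0, 0, 0], "twist": 0}]'

```text
time_s: 6.05
position: [392.3, 240.9, 10.1]
tool_rot: [0.03, 1.572, 0.013]
ft_force: [0.2, -0.2, 0.3]
width: 61.9
```

```bash
python3 -c "
from h import *
go(392.6,240.7,9,-0.5)"
```

```text
t 6.05 pos [392.3 240.9  10.1] jaw -0.6 tilt [-0.002  0.027 -1.   ] j7 -1.04 w 61.9 F [ 0.2 -0.2  0.3]
 twist -0.1 (alt 179.9) shift [ 0.11 -0.03  0.03]  dist 0.1
```

Call:
apply_moves --commands '[{"xyz": [0.2, 0, 0], "twist": 0}, {"xyz": [0, 0, 0], "twist": 0}, {"xyz": [0, 0, 0], "twist": 0}, {"xyz": [0, 0, 0], "twist": 0}, {"xyz": [0, 0, 0], "twist": 0}]' --hand 3

```text
time_s: 6.68
position: [392.6, 241.2, 8.0]
tool_rot: [0.03, 1.572, 0.013]
ft_force: [0.7, 0.1, -0.3]
width: 40.0
```

Call:
apply_moves --commands '[{"xyz": [-2, 0, 0], "twist": 0}, {"xyz": [-3, 0, 0], "twist": 0}, {"xyz": [-3, 0, 0], "twist": 0}, {"xyz": [-3, 0, 0], "twist": 0}, {"xyz": [0, 0, 0], "twist": 0}]'

```text
time_s: 7.3
position: [392.1, 237.5, 120.3]
tool_rot: [0.029, 1.574, 0.012]
ft_force: [0.1, 0.3, -0.7]
width: 39.9
```

```bash
python3 -c "
from h import *
go(566.1,25.4,120,-4.3)
o=shot('3')
crop('side','3',(200,180,340,320),5,'c3')"
```

```text
t 7.30 pos [392.1 237.5 120.3] jaw -0.6 tilt [-0.003  0.026 -1.   ] j7 -0.95 w 39.9 F [ 0.1  0.3 -0.7]
 twist 3.7 (alt -176.3) shift [ -0.57 -19.84  18.94]  dist 27.4
```

View pics/c3.png

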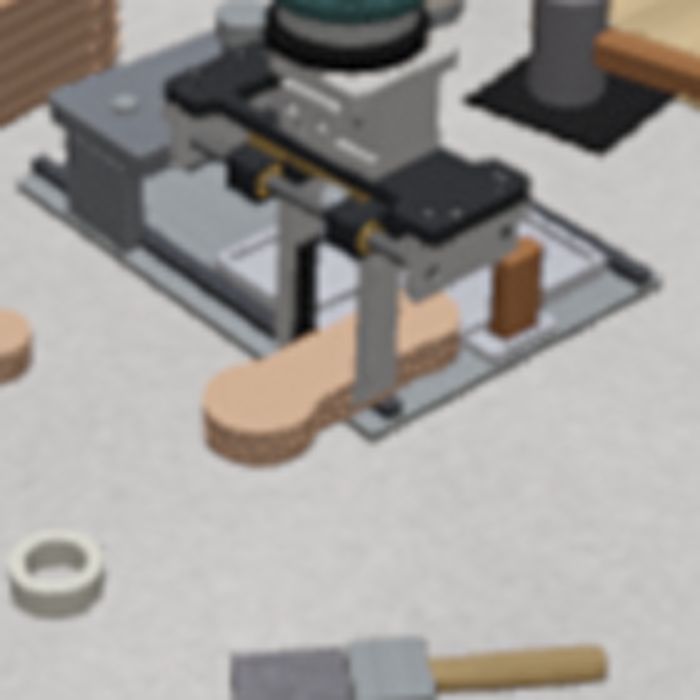

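Call:
apply_moves --commands '[{"xyz": [-0.2, -2, 3.8], "twist": 3.7}, {"xyz": [-0.2, -4, 3.8], "twist": 0}, {"xyz": [-0.2, -4, 3.8], "twist": 0}, {"xyz": [0, -4, 3.8], "twist": 0}, {"xyz": [0, -4, 3.5], "twist": 0}, {"xyz": [0, -2, 0], "twist": 0}, {"xyz": [0, 0, 0], "twist": 0}]'

```text
time_s: 8.28
position: [563.6, 19.0, 106.3]
tool_rot: [0.073, 1.594, -0.041]
ft_force: [0.0, 1.2, -1.1]
width: 39.9
```

```bash
python3 -c "
from h import *
go(566.1,25.4,60,-4.3)"
```

```text
t 8.28 pos [563.6  19.  106.3] jaw -4.1 tilt [-0.023  0.021 -1.   ] j7 -0.47 w 39.9 F [ 0.   1.2 -1.1]
 twist 0.2 (alt -179.8) shift [4.63 0.56 0.32]  dist 4.7
```

Call:
apply_moves --commands '[{"xyz": [1, 0.6, 0.3], "twist": 0.2}, {"xyz": [2, 0, 0], "twist": 0}, {"xyz": [1.6, 0, 0], "twist": 0}, {"xyz": [0, 0, 0], "twist": 0}]'

```text
time_s: 8.78
position: [564.0, 33.7, 56.0]
tool_rot: [0.071, 1.597, -0.035]
ft_force: [-0.3, -0.0, -0.9]
width: 40.0
```

```bash
python3 -c "
from h import *
go(566.1,25.4,28,-4.3)
o=shot('4')
crop('side','4',(190,170,350,290),5,'c4');crop('top','4',(240,130,345,260),5,'c4t')"
```

```text
t 8.78 pos [564.   33.7  56. ] jaw -3.9 tilt [-0.026  0.024 -0.999] j7 -0.52 w 40.0 F [-0.3 -0.  -0.9]
 twist 0.4 (alt -179.6) shift [ 2.78 -0.87  0.34]  dist 2.9
```

View pics/c4.png

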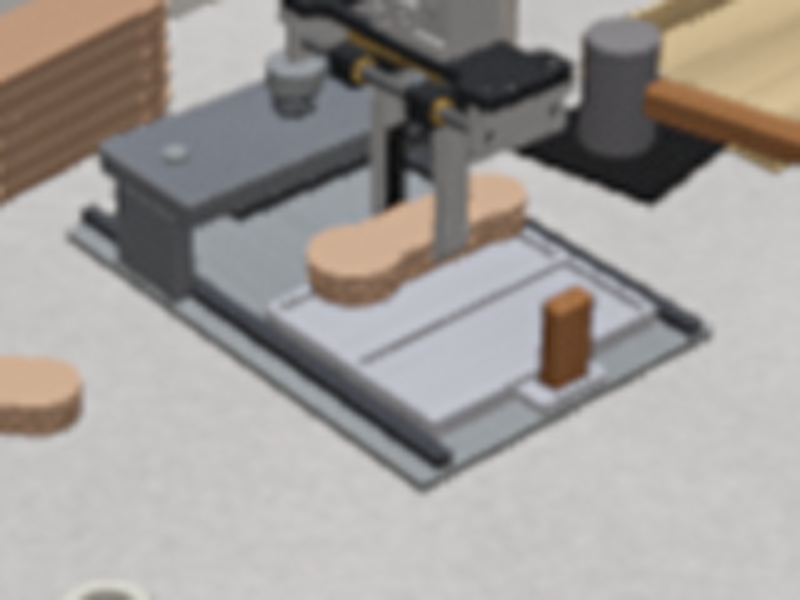

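View pics/c4t.png

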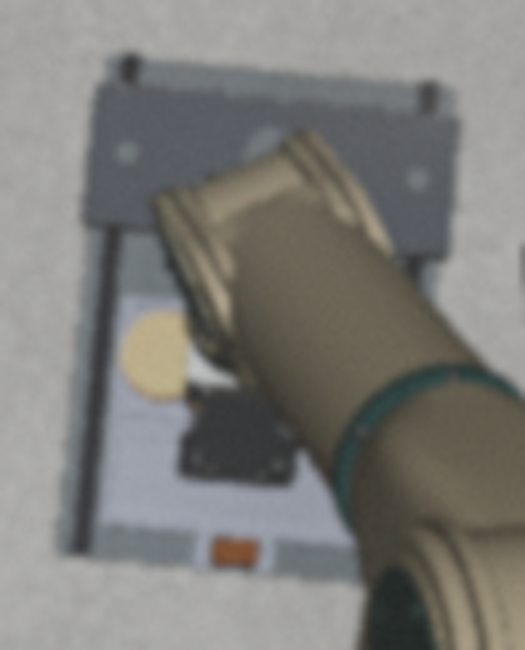

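Call:
apply_moves --commands '[{"xyz": [0.6, -0.9, 0.3], "twist": 0.4}, {"xyz": [0.5, 0, 0], "twist": 0}, {"xyz": [0, 0, 0], "twist": 0}, {"xyz": [0, 0, 0], "twist": 0}]'

```text
time_s: 9.38
position: [568.8, 23.4, 46.8]
tool_rot: [0.079, 1.591, -0.042]
ft_force: [-0.0, 0.8, -0.5]
width: 40.1
```

```bash
python3 -c "
from h import *
go(566.1,25.4,27,-4.3)"
```

```text
t 9.38 pos [568.8  23.4  46.8] jaw -4.4 tilt [-0.021  0.024 -1.   ] j7 -0.52 w 40.1 F [-0.   0.8 -0.5]
 twist -0.1 (alt 179.9) shift [ 1.99  0.14 -0.25]  dist 2.0
```

Call:
apply_moves --commands '[{"xyz": [0.5, 0.1, -0.25], "twist": 0}, {"xyz": [0.4, 0, 0], "twist": 0}, {"xyz": [0.3, 0, 0], "twist": 0}, {"xyz": [0, 0, 0], "twist": 0}, {"xyz": [0, 0, 0], "twist": 0}]'

```text
time_s: 10.0
position: [566.0, 25.3, 34.2]
tool_rot: [0.079, 1.591, -0.042]
ft_force: [0.6, 0.1, -1.0]
width: 39.6
```

```bash
python3 -c "
from h import *
go(566.1,25.4,27,-4.3)
o=shot('5')
crop('side','5',(220,190,320,265),8,'c5')"
```

```text
t 10.00 pos [566.   25.3  34.2] jaw -4.4 tilt [-0.02   0.024 -0.999] j7 -0.53 w 39.6 F [ 0.6  0.1 -1. ]
 twist -0.1 (alt 179.9) shift [ 0.72 -0.    0.03]  dist 0.7
```

View pics/c5.png

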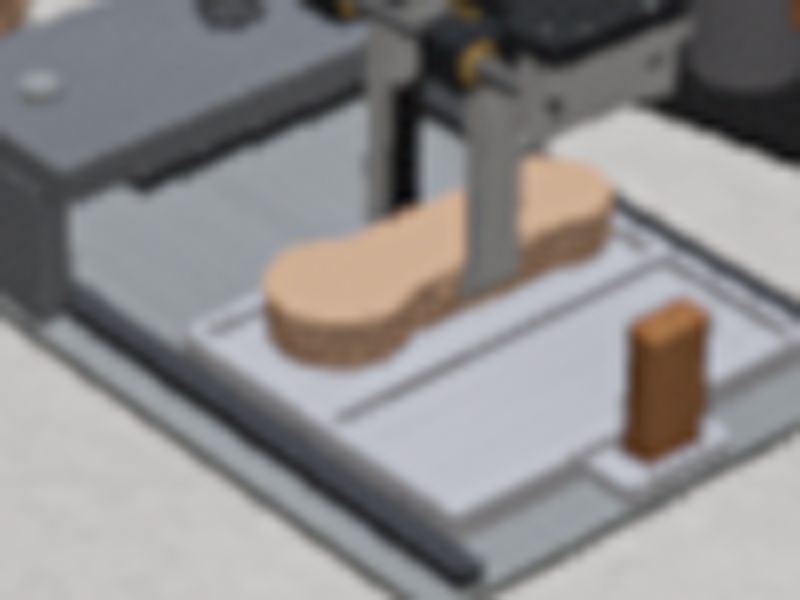

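Call:
apply_moves --commands '[{"xyz": [0.4, 0, 0], "twist": 0}, {"xyz": [0.2, 0, 0], "twist": 0}, {"xyz": [0.1, 0, 0], "twist": 0}, {"xyz": [0, 0, 0], "twist": 0}]'

```text
time_s: 10.6
position: [566.0, 25.4, 26.8]
tool_rot: [0.079, 1.591, -0.042]
ft_force: [0.2, 0.7, -0.1]
width: 40.3
```

```bash
python3 -c "
from h import *
go(566.1,25.4,26,-4.3)
o=shot('6')
crop('side','6',(220,190,320,265),8,'c6')"
```

```text
t 10.60 pos [566.   25.4  26.8] jaw -4.4 tilt [-0.02   0.024 -1.   ] j7 -0.54 w 40.3 F [ 0.2  0.7 -0.1]
 twist -0.1 (alt 179.9) shift [0.08 0.   0.02]  dist 0.1
```

View pics/c6.png

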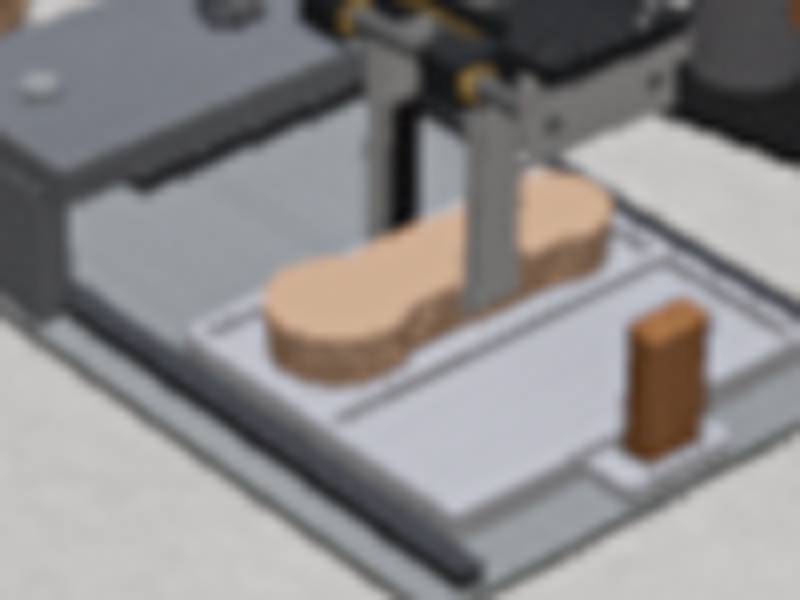

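Call:
apply_moves --commands '[{"xyz": [0, 0, 0], "twist": 0}, {"xyz": [0, 0, 0], "twist": 0}, {"xyz": [0, 0, 0], "twist": 0}, {"xyz": [-1, 0, 0], "twist": 0}, {"xyz": [-3, 0, 0], "twist": 0}, {"xyz": [-4, 0, 0], "twist": 0}, {"xyz": [-4, 0, 0], "twist": 0}, {"xyz": [0, 0, 0], "twist": 0}]' --hand 5.2

```text
time_s: 11.7
position: [569.1, 22.7, 153.2]
tool_rot: [0.079, 1.589, -0.041]
ft_force: [0.1, 0.4, 0.0]
width: 51.8
```

```bash
python3 -c "
from h import *
a=np.radians(-4.3)
go(444.3,34.8,160,85.7)
o=shot('7')
crop('side','7',(190,170,350,290),5,'c7')"
```

```text
t 11.70 pos [569.1  22.7 153.2] jaw -4.3 tilt [-0.018  0.025 -1.   ] j7 -0.45 w 51.8 F [0.1 0.4 0. ]
 twist 90.0 (alt -90.0) shift [ -0.43 -12.55  -0.28]  dist 12.6
```

View pics/c7.png

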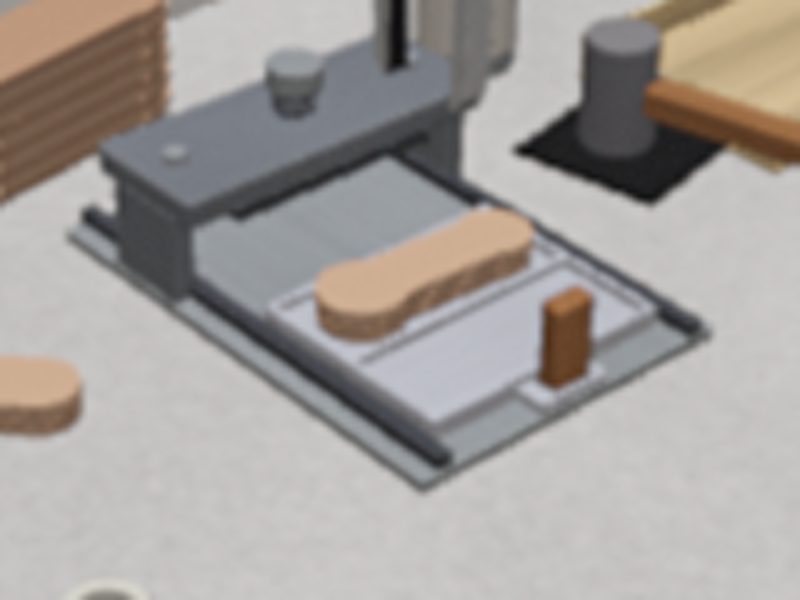

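Call:
apply_moves --commands '[{"xyz": [-0.5, 0, 0], "twist": -10}, {"xyz": [0, 0, 0], "twist": -10}, {"xyz": [0, 0, 0], "twist": -10}, {"xyz": [0, 0, 0], "twist": -10}, {"xyz": [0, 0, 0], "twist": -10}, {"xyz": [0, 0, 0], "twist": -10}, {"xyz": [0, 0, 0], "twist": -10}, {"xyz": [0, 0, 0], "twist": -10}, {"xyz": [0, 0, 0], "twist": -10}, {"xyz": [0, 0, 0], "twist": 0}]'

```text
time_s: 13.05
position: [554.6, 20.9, 139.9]
tool_rot: [-1.15, 1.243, 1.243]
ft_force: [0.3, 0.4, -0.6]
width: 51.7
```

```bash
python3 -c "
from h import *
go(444.3,34.8,130,85.7)"
```

```text
t 13.05 pos [554.6  20.9 139.9] jaw 88.7 tilt [-0.054  0.023 -0.998] j7 0.86 w 51.7 F [ 0.3  0.4 -0.6]
 twist 3.0 (alt -177.0) shift [ 1.62 11.03  0.54]  dist 11.2
```

Call:
apply_moves --commands '[{"xyz": [0, 3, 0], "twist": 3}, {"xyz": [0, 3, 0.2], "twist": 0}, {"xyz": [0, 3, 0.2], "twist": 0}, {"xyz": [0, 2, 0.1], "twist": 0}, {"xyz": [0, 0, 0], "twist": 0}]'

```text
time_s: 13.68
position: [439.4, 33.3, 142.8]
tool_rot: [-1.094, 1.282, 1.195]
ft_force: [0.2, -0.1, -0.2]
width: 51.8
```

```bash
python3 -c "
from h import *
go(444.3,34.8,100,85.7)"
```

```text
t 13.68 pos [439.4  33.3 142.8] jaw 84.6 tilt [-0.062  0.024 -0.998] j7 0.70 w 51.8 F [ 0.2 -0.1 -0.2]
 twist -1.1 (alt 178.9) shift [ 4.24 -0.74  0.1 ]  dist 4.3
```

Call:
apply_moves --commands '[{"xyz": [2, -0.7, 0.1], "twist": -1.1}, {"xyz": [2, 0, 0], "twist": 0}, {"xyz": [0, 0, 0], "twist": 0}, {"xyz": [0, 0, 0], "twist": 0}]'

```text
time_s: 14.18
position: [448.1, 34.6, 101.1]
tool_rot: [-1.102, 1.274, 1.202]
ft_force: [0.3, 0.0, 0.5]
width: 52.0
```

```bash
python3 -c "
from h import *
go(444.3,34.8,45,85.7)"
```

```text
t 14.18 pos [448.1  34.6 101.1] jaw 85.2 tilt [-0.059  0.025 -0.998] j7 0.64 w 52.0 F [0.3 0.  0.5]
 twist -0.5 (alt 179.5) shift [ 5.62  0.04 -0.12]  dist 5.6
```

Call:
apply_moves --commands '[{"xyz": [1.5, 0, 0], "twist": -0.5}, {"xyz": [1.5, 0, 0], "twist": 0}, {"xyz": [1.5, 0, 0], "twist": 0}, {"xyz": [1, 0, 0], "twist": 0}, {"xyz": [0, 0, 0], "twist": 0}, {"xyz": [0, 0, 0], "twist": 0}]'

```text
time_s: 14.92
position: [445.6, 36.1, 43.0]
tool_rot: [-1.108, 1.269, 1.207]
ft_force: [1.1, 0.3, 0.6]
width: 51.6
```

```bash
python3 -c "
from h import *
go(444.3,34.8,45,85.7)
o=shot('8')
crop('side','8',(230,180,350,280),6,'c8')"
```

```text
t 14.93 pos [445.6  36.1  43. ] jaw 85.7 tilt [-0.058  0.026 -0.998] j7 0.53 w 51.6 F [1.1 0.3 0.6]
 twist -0.0 (alt 180.0) shift [-0.2   0.13 -0.13]  dist 0.3
```

View pics/c8.png

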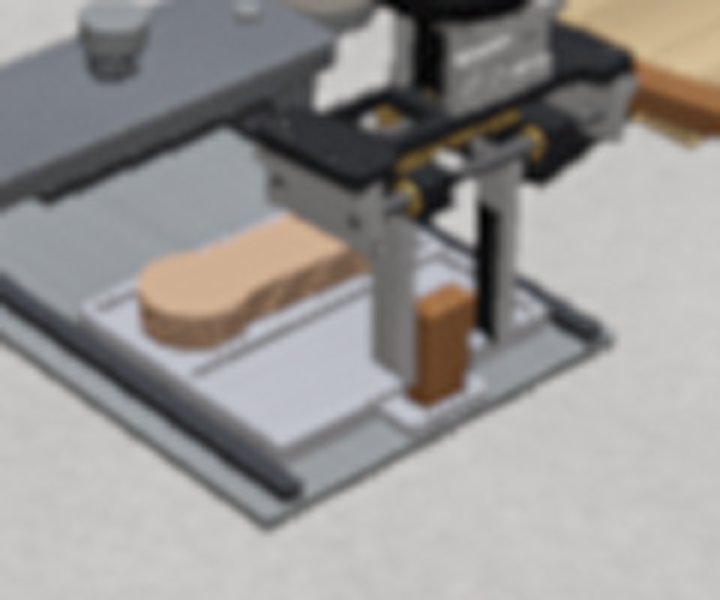

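Call:
apply_moves --commands '[{"xyz": [0, 0, 0], "twist": 0}, {"xyz": [0, 0, 0], "twist": 0}, {"xyz": [0, 0, 0], "twist": 0}, {"xyz": [0, 0, 0], "twist": 0}]' --hand 2

```text
time_s: 15.52
position: [446.3, 35.6, 43.8]
tool_rot: [-1.109, 1.269, 1.205]
ft_force: [0.1, 1.5, -1.8]
width: 30.4
```

Call:
apply_moves --commands '[{"xyz": [-0.06, -1, 0], "twist": 0}, {"xyz": [-0.12, -2, 0], "twist": 0}, {"xyz": [-0.12, -2, 0], "twist": 0}, {"xyz": [-0.12, -2, 0], "twist": 0}, {"xyz": [0, 0, 0], "twist": 0}]'

```text
time_s: 16.15
position: [517.1, 30.3, 43.8]
tool_rot: [-1.109, 1.272, 1.209]
ft_force: [1.8, -0.7, -1.6]
width: 29.9
```

```bash
python3 -c "
from h import *
go(444.3+.997*151,34.8-.075*151,45,85.7)
o=shot('9')
crop('side','9',(200,160,350,280),5,'c9')"
```

```text
t 16.15 pos [517.1  30.3  43.8] jaw 85.7 tilt [-0.06   0.024 -0.998] j7 0.66 w 29.9 F [ 1.8 -0.7 -1.6]
 twist 0.0 (alt -180.0) shift [-0.6  -7.78 -0.09]  dist 7.8
```

View pics/c9.png

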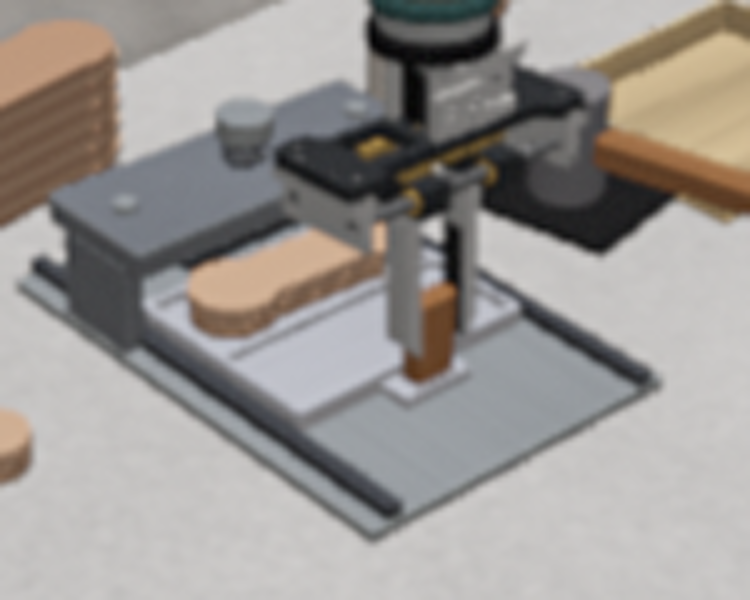

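Call:
apply_moves --commands '[{"xyz": [-0.06, -1, 0], "twist": 0}, {"xyz": [-0.12, -2, 0], "twist": 0}, {"xyz": [-0.12, -2, 0], "twist": 0}, {"xyz": [-0.06, -1, 0], "twist": 0}, {"xyz": [0, 0, 0], "twist": 0}]'

```text
time_s: 16.88
position: [572.5, 26.0, 43.8]
tool_rot: [-1.11, 1.278, 1.217]
ft_force: [2.7, -0.1, -0.4]
width: 29.9
```

Call:
apply_moves --commands '[{"xyz": [-0.03, -0.5, 0], "twist": 0}, {"xyz": [-0.03, -0.5, 0], "twist": 0}, {"xyz": [-0.03, -0.5, 0], "twist": 0}, {"xyz": [-0.03, -0.5, 0], "twist": 0}]'

```text
time_s: 17.38
position: [590.6, 24.6, 43.9]
tool_rot: [-1.11, 1.281, 1.22]
ft_force: [-1.5, 0.4, 3.3]
width: 30.0
```

```bash
python3 -c "
from h import *
go(444.3+.997*151,34.8-.075*151,45,85.7)"
```

```text
t 17.38 pos [590.6  24.6  43.9] jaw 86.0 tilt [-0.073  0.02  -0.997] j7 0.78 w 30.0 F [-1.5  0.4  3.3]
 twist 0.3 (alt -179.7) shift [-0.15 -0.42 -0.08]  dist 0.5
```

Call:
apply_moves --commands '[{"xyz": [-0.03, -0.5, 0], "twist": 0}, {"xyz": [-0.03, -0.5, 0], "twist": 0}, {"xyz": [-0.03, -0.5, 0], "twist": 0}]'

```text
time_s: 17.75
position: [597.8, 24.0, 43.7]
tool_rot: [-1.104, 1.296, 1.232]
ft_force: [-13.3, 1.2, 11.8]
width: 29.7
```

Call:
apply_moves --commands '[{"xyz": [-0.05, -0.8, 0], "twist": 0}, {"xyz": [-0.05, -0.8, 0], "twist": 0}]'

```text
time_s: 18.0
position: [599.4, 23.8, 43.2]
tool_rot: [-1.095, 1.319, 1.252]
ft_force: [-16.4, 0.4, 14.4]
width: 29.8
```

Call:
apply_moves --commands '[{"xyz": [0, 0, 0], "twist": 0}, {"xyz": [0, 0, 0], "twist": 0}, {"xyz": [0, 0, 0], "twist": 0}, {"xyz": [-2, 0, 0], "twist": 0}, {"xyz": [-4, 0, 0], "twist": 0}, {"xyz": [-4, 0, 0], "twist": 0}, {"xyz": [-4, 0, 0], "twist": 0}, {"xyz": [-4, 0, 0], "twist": 0}, {"xyz": [0, 0, 0], "twist": 0}]' --hand 5.2

```text
time_s: 19.12
position: [625.7, 22.1, 234.1]
tool_rot: [-1.097, 1.308, 1.246]
ft_force: [-0.4, -1.4, -0.8]
width: 51.9
```

```bash
python3 -c "
from h import *
go(610.9,-204.1,200,100.9)
o=shot('10')
crop('side','10',(200,160,350,280),5,'c10')"
```

```text
t 19.12 pos [625.7  22.1 234.1] jaw 86.2 tilt [-0.108  0.018 -0.994] j7 0.97 w 51.9 F [-0.4 -1.4 -0.8]
 twist -14.7 (alt 165.3) shift [  3.14   5.41 -22.05]  dist 22.9
```

View pics/c10.png

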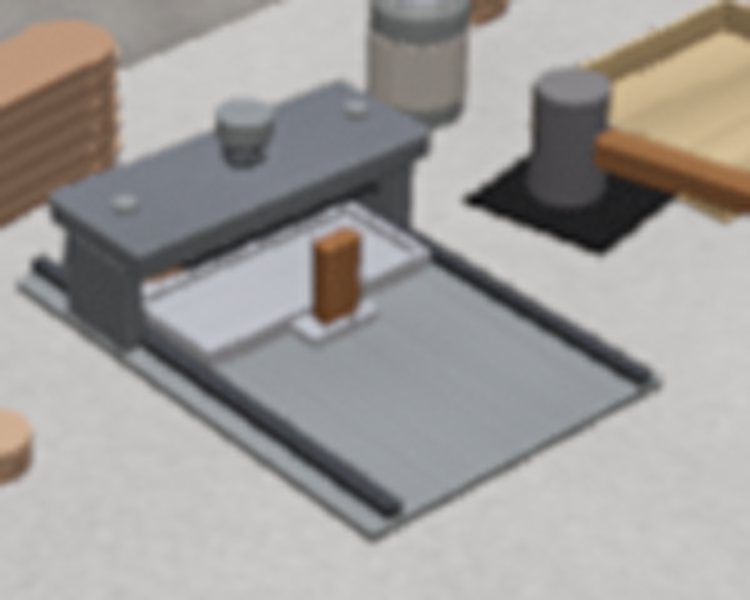

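View pics/top10.png

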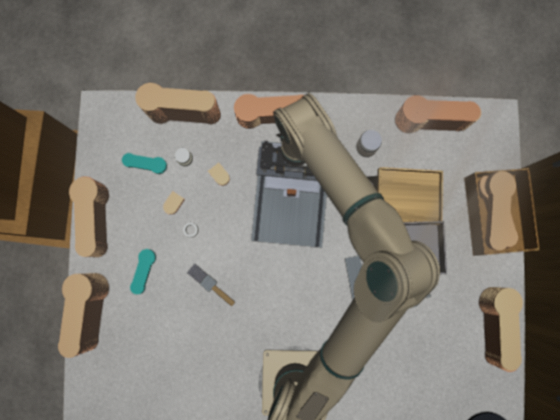

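```bash
python3 - <<'E'
from h import *
crop('top','10',(240,130,345,260),6,'c10t')
d=np.load('pics/top10d.npy');P=cloud('top',d)
o=np.array([599.0,22.9]);a=np.radians(-4.3);ex=np.array([np.cos(a),np.sin(a)])
q=P[183:200,278:305].reshape(-1,3);q=q[(q[:,2]>62)&(q[:,2]<95)]
r=cv2.minAreaRect(q[:,:2].astype(np.float32));print(len(q),r,(np.array(r[0])-o)@ex,(q[:,:2].mean(0)-o)@ex)
d=np.load('pics/top0d.npy');P=cloud('top',d)
q=P[230:250,275:300].reshape(-1,3);q=q[(q[:,2]>62)&(q[:,2]<95)]
r=cv2.minAreaRect(q[:,:2].astype(np.float32));print(len(q),r,(np.array(r[0])-o)@ex,(q[:,:2].mean(0)-o)@ex)
E
```

```text
53 ((595.7074584960938, 23.056753158569336), (29.24882698059082, 15.821100234985352), 85.14849853515625) -3.2950265914652737 -3.5971453999971112
50 ((443.5086364746094, 35.70512390136719), (15.100261688232422, 27.80559730529785), 1.0877948999404907) -156.01378798604685 -155.23187231221985
```

View pics/c10t.png

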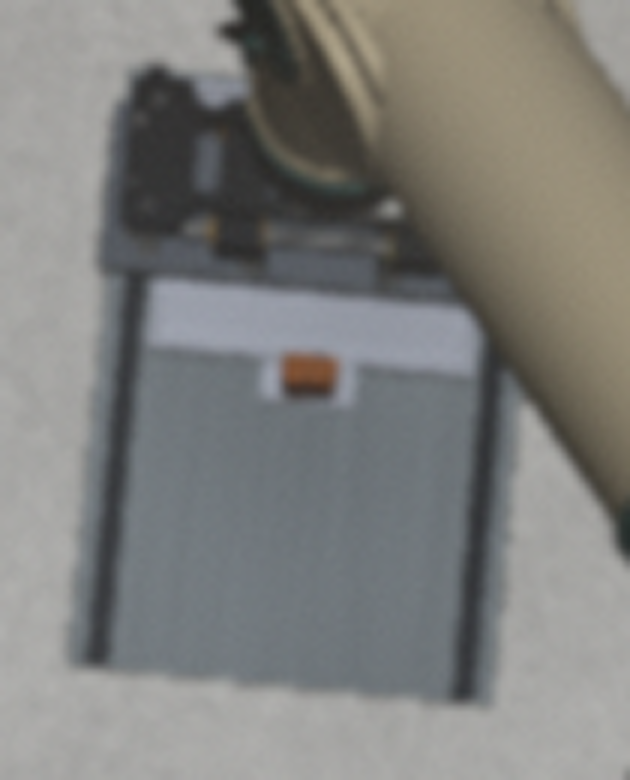

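Call:
apply_moves --commands '[{"xyz": [0, 0.5, -2], "twist": -7.4}, {"xyz": [0, 0.5, -3], "twist": -7.3}, {"xyz": [0.5, 0.5, -4], "twist": 0}, {"xyz": [0.5, 1, -4], "twist": 0}, {"xyz": [0.5, 1, -4], "twist": 0}, {"xyz": [0.5, 1, -3], "twist": 0}, {"xyz": [0, 1, -2], "twist": 0}, {"xyz": [0, 0, 0], "twist": 0}]' --hand 7.6

```text
time_s: 20.23
position: [594.6, -210.5, 199.2]
tool_rot: [-1.271, 1.176, 1.472]
ft_force: [0.8, 0.5, 0.3]
width: 76.5
```

```bash
python3 -c "
from h import *
go(610.9,-204.1,150,100.9)"
```

```text
t 20.23 pos [ 594.6 -210.5  199.2] jaw 101.6 tilt [-0.131  0.018 -0.991] j7 1.53 w 76.5 F [0.8 0.5 0.3]
 twist 0.7 (alt -179.3) shift [ 4.68 -2.32  0.11]  dist 5.2
```

Call:
apply_moves --commands '[{"xyz": [1.5, -0.8, 0], "twist": 0.7}, {"xyz": [1.5, -0.8, 0], "twist": 0}, {"xyz": [1.5, -0.7, 0], "twist": 0}, {"xyz": [0, 0, 0], "twist": 0}, {"xyz": [0, 0, 0], "twist": 0}]'

```text
time_s: 20.85
position: [613.1, -197.9, 147.9]
tool_rot: [-1.266, 1.176, 1.47]
ft_force: [-0.1, 1.2, 0.6]
width: 76.3
```

```bash
python3 -c "
from h import *
go(610.9,-204.1,110,100.9)
o=shot('11')
crop('side','11',(270,120,390,220),6,'c11')
P=cloud('top',o['top'][1]); q=P[170:205,350:385].reshape(-1,3);q=q[(q[:,2]>70)&(q[:,2]<100)]
print(len(q),cv2.minAreaRect(q[:,:2].astype(np.float32)))"
```

```text
t 20.85 pos [ 613.1 -197.9  147.9] jaw 101.4 tilt [-0.131  0.021 -0.991] j7 1.49 w 76.3 F [-0.1  1.2  0.6]
 twist 0.5 (alt -179.5) shift [ 3.77 -0.14 -0.74]  dist 3.8
161 ((608.4318237304688, -205.60125732421875), (45.03546142578125, 48.16840744018555), 54.483795166015625)
```

View pics/c11.png

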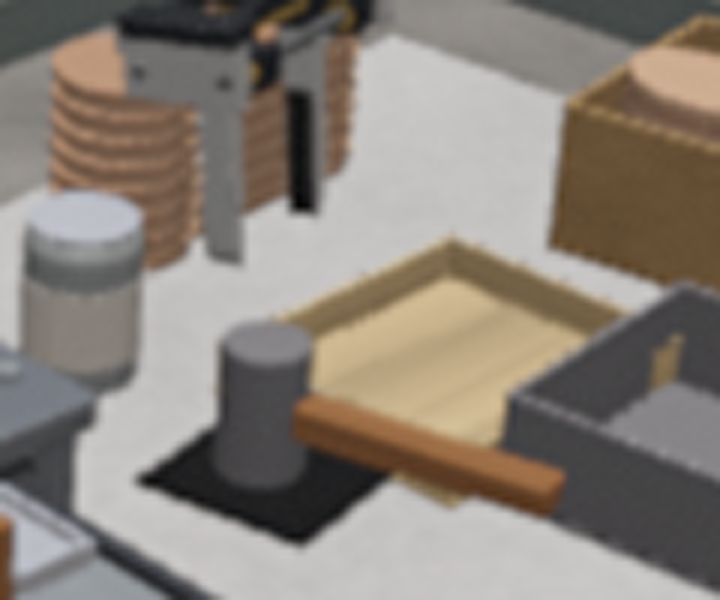

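Call:
apply_moves --commands '[{"xyz": [1, -0.1, -0.7], "twist": 0.5}, {"xyz": [1.4, 0, 0], "twist": 0}, {"xyz": [1.4, 0, 0], "twist": 0}, {"xyz": [0, 0, 0], "twist": 0}, {"xyz": [0, 0, 0], "twist": 0}]'

```text
time_s: 21.58
position: [609.8, -205.7, 107.5]
tool_rot: [-1.259, 1.184, 1.461]
ft_force: [0.2, -0.8, 0.3]
width: 75.8
```

```bash
python3 -c "
from h import *
go(609.5,-204.1,52,100.9)"
```

```text
t 21.57 pos [ 609.8 -205.7  107.5] jaw 100.7 tilt [-0.131  0.02  -0.991] j7 1.46 w 75.8 F [ 0.2 -0.8  0.3]
 twist -0.2 (alt 179.8) shift [ 5.51 -0.7  -0.09]  dist 5.6
```

Call:
apply_moves --commands '[{"xyz": [1, -0.2, -0.1], "twist": 0}, {"xyz": [1, -0.2, 0], "twist": 0}, {"xyz": [1, -0.1, 0], "twist": 0}, {"xyz": [1, -0.1, 0], "twist": 0}, {"xyz": [1, -0.1, 0], "twist": 0}, {"xyz": [0.4, 0, 0], "twist": 0}, {"xyz": [0, 0, 0], "twist": 0}, {"xyz": [0, 0, 0], "twist": 0}]'

```text
time_s: 22.58
position: [610.1, -203.8, 49.4]
tool_rot: [-1.26, 1.183, 1.461]
ft_force: [-0.1, 0.2, -0.7]
width: 76.0
```

```bash
python3 -c "
from h import *
go(609.5,-204.1,52,100.9)
o=shot('12')
crop('side','12',(270,120,390,220),6,'c12')"
```

```text
t 22.57 pos [ 610.1 -203.8   49.4] jaw 100.7 tilt [-0.13   0.02  -0.991] j7 1.43 w 76.0 F [-0.1  0.2 -0.7]
 twist -0.2 (alt 179.8) shift [-0.25  0.1  -0.01]  dist 0.3
```

View pics/c12.png

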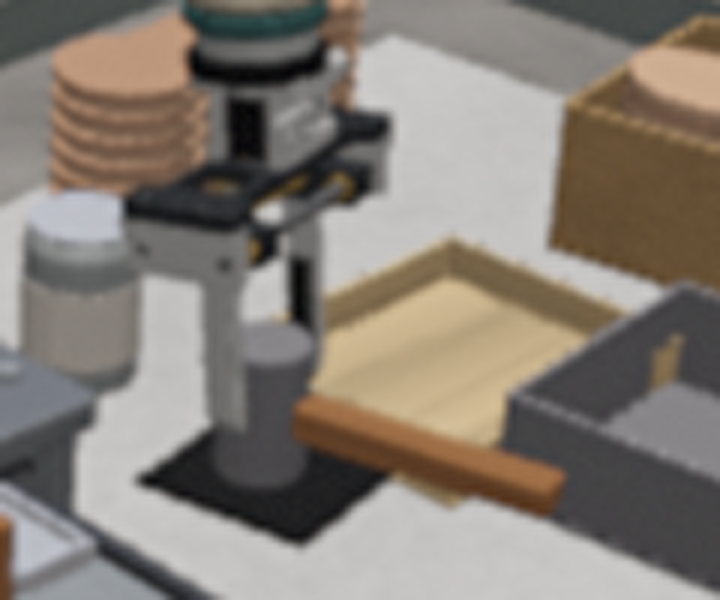

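Call:
apply_moves --commands '[{"xyz": [0, 0, 0], "twist": 0}, {"xyz": [0, 0, 0], "twist": 0}, {"xyz": [0, 0, 0], "twist": 0}, {"xyz": [0, 0, 0], "twist": 0}]' --hand 4

```text
time_s: 23.18
position: [611.2, -205.5, 50.3]
tool_rot: [-1.262, 1.184, 1.457]
ft_force: [-0.0, -0.2, -0.8]
width: 52.0
```

Call:
apply_moves --commands '[{"xyz": [-1, 0, 0], "twist": 0}, {"xyz": [-2, -0.2, 0], "twist": 0}, {"xyz": [-3, -0.4, 0], "twist": 0}, {"xyz": [-3, -0.4, 0], "twist": 0}, {"xyz": [-3, -0.4, 0], "twist": 0}, {"xyz": [-3, -0.4, 0], "twist": 0}, {"xyz": [0, 0, 0], "twist": 0}]'

```text
time_s: 24.05
position: [648.9, -200.7, 205.2]
tool_rot: [-1.26, 1.177, 1.463]
ft_force: [0.6, 0.6, -4.3]
width: 51.9
```

```bash
python3 -c "
from h import *
go(681,16.7,195,None)
o=shot('13')
crop('side','13',(230,80,390,220),5,'c13')"
```

```text
t 24.05 pos [ 648.9 -200.7  205.2] jaw 100.9 tilt [-0.129  0.024 -0.991] j7 1.55 w 51.9 F [ 0.6  0.6 -4.3]
 twist 0.0 (alt -180.0) shift [ 1.13 -7.46 20.66]  dist 22.0
```

View pics/c13.png

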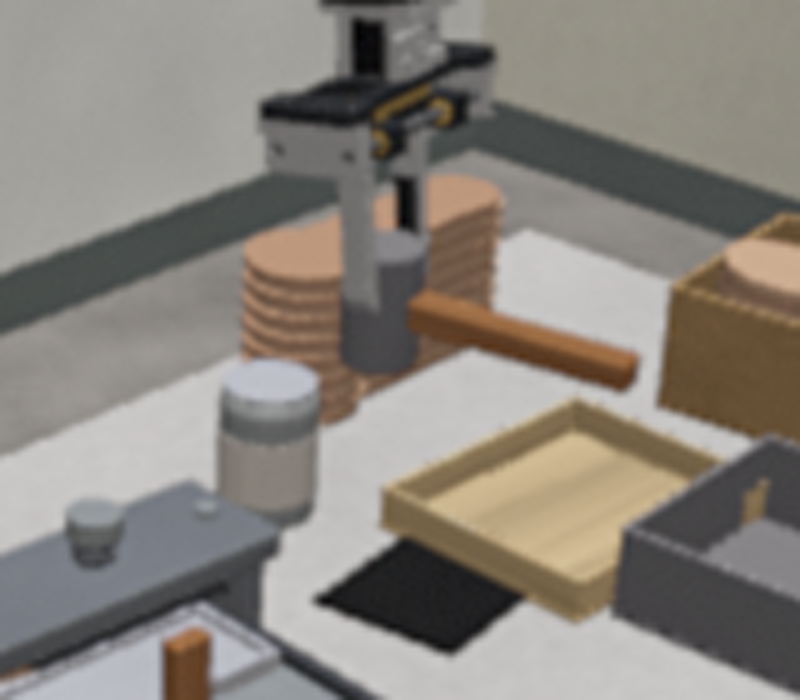

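Call:
apply_moves --commands '[{"xyz": [0, -0.8, 2], "twist": 0}, {"xyz": [0, -1.3, 4], "twist": 0}, {"xyz": [0, -1.3, 4], "twist": 0}, {"xyz": [0, -1.3, 4], "twist": 0}, {"xyz": [0, -1.3, 4], "twist": 0}, {"xyz": [0, -0.8, 2], "twist": 0}, {"xyz": [0, 0, 0], "twist": 0}, {"xyz": [0, 0, 0], "twist": 0}]'

```text
time_s: 25.15
position: [668.2, 19.4, 192.8]
tool_rot: [-1.247, 1.189, 1.487]
ft_force: [0.6, -1.1, -3.7]
width: 52.3
```

```bash
python3 -c "
from h import *
go(683,16.7,185,None)"
```

```text
t 25.15 pos [668.2  19.4 192.8] jaw 101.1 tilt [-0.153  0.026 -0.988] j7 1.25 w 52.3 F [ 0.6 -1.1 -3.7]
 twist 0.0 (alt -180.0) shift [ 0.54 -1.49 -0.59]  dist 1.7
```

Call:
apply_moves --commands '[{"xyz": [0.2, -0.8, -0.3], "twist": 0}, {"xyz": [0.3, -0.7, -0.3], "twist": 0}, {"xyz": [0, 0, 0], "twist": 0}, {"xyz": [0, 0, 0], "twist": 0}]'

```text
time_s: 25.65
position: [684.8, 10.0, 183.9]
tool_rot: [-1.243, 1.196, 1.48]
ft_force: [-0.3, -0.4, -4.5]
width: 52.3
```

```bash
python3 -c "
from h import *
go(682,16.7,167,None)
o=shot('14')
crop('side','14',(170,90,330,230),5,'c14')"
```

```text
t 25.65 pos [684.8  10.  183.9] jaw 100.6 tilt [-0.153  0.024 -0.988] j7 1.26 w 52.3 F [-0.3 -0.4 -4.5]
 twist 0.0 (alt -180.0) shift [ 1.73 -0.1   0.62]  dist 1.8
```

View pics/c14.png

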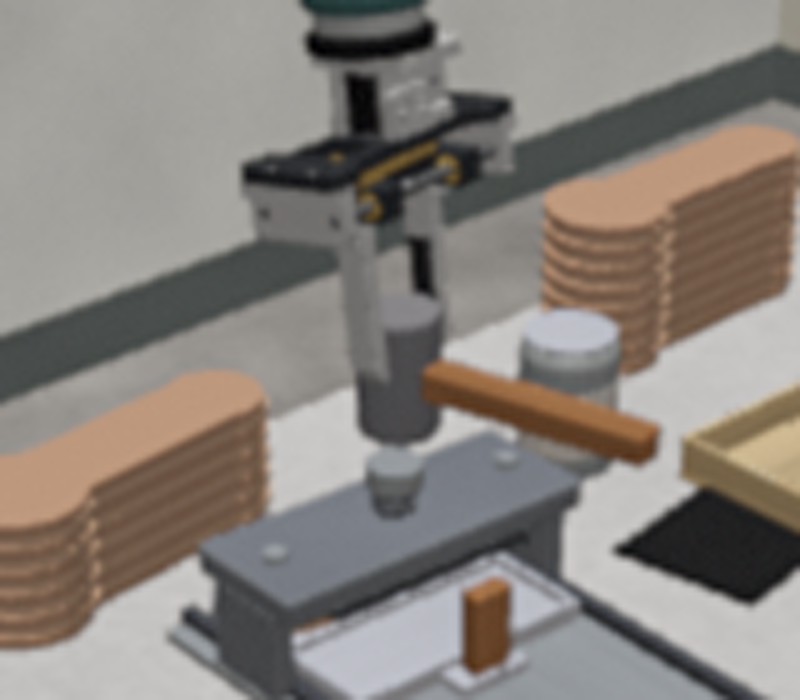

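Call:
apply_moves --commands '[{"xyz": [0.6, -0.1, 0.6], "twist": 0}, {"xyz": [0.5, -0.1, 0], "twist": 0}, {"xyz": [0, 0, 0], "twist": 0}]'

```text
time_s: 26.12
position: [683.3, 17.8, 172.5]
tool_rot: [-1.244, 1.195, 1.481]
ft_force: [-0.2, 1.1, -4.7]
width: 52.0
```

Call:
apply_moves --commands '[{"xyz": [0.5, -0.1, 0], "twist": 0}, {"xyz": [0.5, -0.1, 0], "twist": 0}, {"xyz": [0.5, -0.1, 0], "twist": 0}]'

```text
time_s: 26.5
position: [684.1, 18.5, 157.8]
tool_rot: [-1.245, 1.195, 1.48]
ft_force: [-1.8, -0.4, 2.0]
width: 52.2
```

Call:
apply_moves --commands '[{"xyz": [0.6, -0.1, 0], "twist": 0}, {"xyz": [0.8, -0.1, 0], "twist": 0}]'

```text
time_s: 26.75
position: [684.8, 18.4, 151.2]
tool_rot: [-1.247, 1.196, 1.475]
ft_force: [-8.8, -8.2, 53.3]
width: 52.1
```

Call:
apply_moves --commands '[{"xyz": [-0.1, 0, 0], "twist": 0}, {"xyz": [-1, 0.1, 0], "twist": 0}, {"xyz": [-2, 0.2, 0], "twist": 0}, {"xyz": [-3, 0.4, 0], "twist": 0}, {"xyz": [0, 0, 0], "twist": 0}, {"xyz": [0, 0, 0], "twist": 0}]'

```text
time_s: 27.5
position: [688.1, 16.0, 215.3]
tool_rot: [-1.247, 1.194, 1.473]
ft_force: [0.5, -0.3, -4.5]
width: 51.9
```

```bash
python3 -c "
from h import *
go(611,-205,195,None)
o=shot('15')
crop('side','15',(170,90,330,230),5,'c15')"
```

```text
t 27.50 pos [688.1  16.  215.3] jaw 100.6 tilt [-0.147  0.022 -0.989] j7 1.27 w 51.9 F [ 0.5 -0.3 -4.5]
 twist 0.0 (alt -180.0) shift [  2.66  11.38 -20.38]  dist 23.5
```

View pics/c15.png

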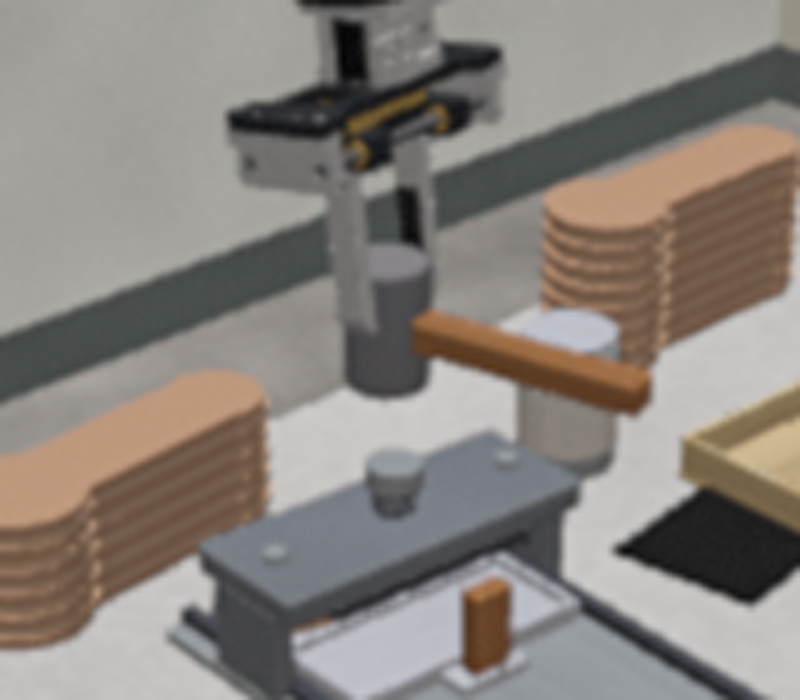

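Call:
apply_moves --commands '[{"xyz": [0, 1, -2], "twist": 0}, {"xyz": [0, 2, -4], "twist": 0}, {"xyz": [0, 2, -4], "twist": 0}, {"xyz": [0, 2, -4], "twist": 0}, {"xyz": [0, 2, -4], "twist": 0}, {"xyz": [0, 1.5, -2], "twist": 0}, {"xyz": [0, 0, 0], "twist": 0}, {"xyz": [0, 0, 0], "twist": 0}]'

```text
time_s: 28.6
position: [613.6, -219.2, 214.1]
tool_rot: [-1.238, 1.209, 1.475]
ft_force: [0.3, 0.6, -3.9]
width: 51.7
```

```bash
python3 -c "
from h import *
go(611,-205,110,100.7)"
```

```text
t 28.60 pos [ 613.6 -219.2  214.1] jaw 100.1 tilt [-0.158  0.018 -0.987] j7 1.55 w 51.7 F [ 0.3  0.6 -3.9]
 twist -0.6 (alt 179.4) shift [10.35 -1.6   0.95]  dist 10.5
```

Call:
apply_moves --commands '[{"xyz": [2, -0.4, 0.9], "twist": -0.6}, {"xyz": [3, -0.4, 0], "twist": 0}, {"xyz": [3, -0.4, 0], "twist": 0}, {"xyz": [1.5, -0.3, 0], "twist": 0}, {"xyz": [0, 0, 0], "twist": 0}, {"xyz": [0, 0, 0], "twist": 0}]'

```text
time_s: 29.35
position: [615.1, -198.0, 117.8]
tool_rot: [-1.253, 1.192, 1.487]
ft_force: [-0.2, 0.1, -4.4]
width: 51.9
```

```bash
python3 -c "
from h import *
go(611,-205,65,100.7)"
```

```text
t 29.35 pos [ 615.1 -198.   117.8] jaw 101.3 tilt [-0.154  0.02  -0.988] j7 1.48 w 51.9 F [-0.2  0.1 -4.4]
 twist 0.6 (alt -179.4) shift [ 5.26 -0.24 -0.86]  dist 5.3
```

Call:
apply_moves --commands '[{"xyz": [1.5, -0.1, -0.4], "twist": 0.6}, {"xyz": [1.5, -0.1, -0.2], "twist": 0}, {"xyz": [1.5, -0.1, 0], "twist": 0}, {"xyz": [0, 0, 0], "twist": 0}, {"xyz": [0, 0, 0], "twist": 0}]'

```text
time_s: 29.98
position: [612.8, -203.5, 70.7]
tool_rot: [-1.247, 1.199, 1.476]
ft_force: [-0.0, 0.4, -4.6]
width: 52.0
```

```bash
python3 -c "
from h import *
go(611,-205,52,100.7)
o=shot('16')
crop('side','16',(270,120,390,220),6,'c16')"
```

```text
t 29.98 pos [ 612.8 -203.5   70.7] jaw 100.6 tilt [-0.152  0.019 -0.988] j7 1.45 w 52.0 F [-0.   0.4 -4.6]
 twist -0.1 (alt 179.9) shift [ 1.87 -0.06 -0.2 ]  dist 1.9
```

View pics/c16.png

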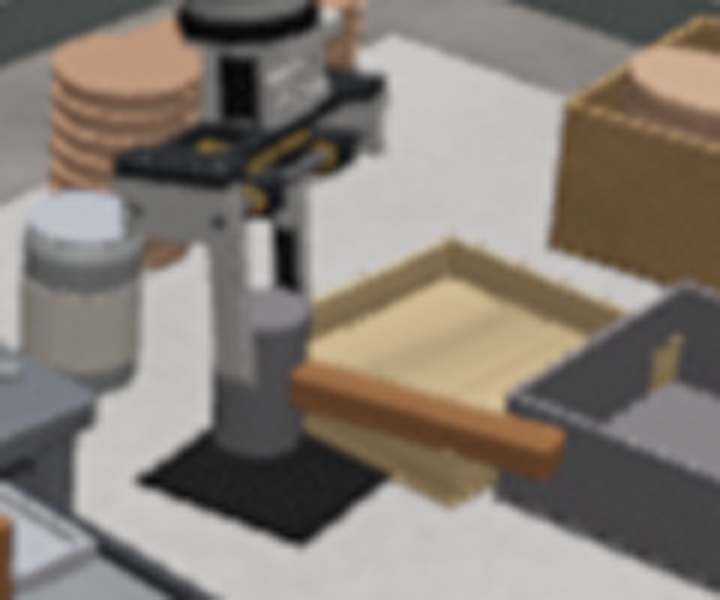

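Call:
apply_moves --commands '[{"xyz": [0.6, 0, -0.2], "twist": 0}, {"xyz": [0.6, 0, 0], "twist": 0}, {"xyz": [0.3, 0, 0], "twist": 0}, {"xyz": [0, 0, 0], "twist": 0}]'

```text
time_s: 30.58
position: [611.2, -205.5, 55.5]
tool_rot: [-1.248, 1.199, 1.475]
ft_force: [0.2, -0.5, -4.6]
width: 51.6
```

Call:
apply_moves --commands '[{"xyz": [0.2, 0, 0], "twist": 0}, {"xyz": [0.2, 0, 0], "twist": 0}, {"xyz": [0, 0, 0], "twist": 0}]'

```text
time_s: 30.95
position: [610.8, -205.3, 51.5]
tool_rot: [-1.248, 1.199, 1.474]
ft_force: [1.2, 0.0, -3.9]
width: 51.5
```

Call:
apply_moves --commands '[{"xyz": [0.2, 0, 0], "twist": 0}, {"xyz": [0.1, 0, 0], "twist": 0}]'

```text
time_s: 31.2
position: [610.7, -205.2, 50.0]
tool_rot: [-1.248, 1.199, 1.474]
ft_force: [-1.0, -0.5, 4.4]
width: 51.7
```

Contact. Release and rise.

Call:
apply_moves --commands '[{"xyz": [0, 0, 0], "twist": 0}, {"xyz": [0, 0, 0], "twist": 0}, {"xyz": [0, 0, 0], "twist": 0}, {"xyz": [-0.5, 0.07, 0], "twist": 0}, {"xyz": [-2, 0.3, 0], "twist": 0}, {"xyz": [-3, 0.4, 0], "twist": 0}, {"xyz": [-3, 0.4, 0], "twist": 0}, {"xyz": [-3, 0.4, 0], "twist": 0}, {"xyz": [0, 0, 0], "twist": 0}]' --hand 7.2

```text
time_s: 32.33
position: [614.9, -209.8, 176.4]
tool_rot: [-1.253, 1.194, 1.468]
ft_force: [0.1, -0.2, -0.9]
width: 71.9
```

```bash
python3 -c "
from h import *
go(597,24,180,85.7)
o=shot('17')
crop('side','17',(250,120,400,232),5,'c17')"
```

```text
t 32.33 pos [ 614.9 -209.8  176.4] jaw 100.6 tilt [-0.142  0.018 -0.99 ] j7 1.52 w 71.9 F [ 0.1 -0.2 -0.9]
 twist 14.9 (alt -165.1) shift [ 0.33  3.47 23.19]  dist 23.5
```

View pics/c17.png

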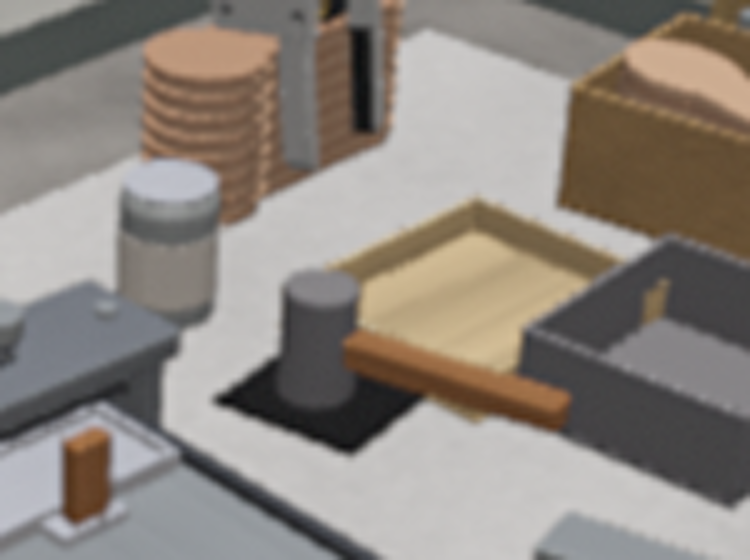

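Call:
apply_moves --commands '[{"xyz": [0, 0, 2], "twist": 7.5}, {"xyz": [0, 0.3, 4], "twist": 7.4}, {"xyz": [0, 0.5, 4], "twist": 0}, {"xyz": [0, 0.5, 4], "twist": 0}, {"xyz": [0, 0.5, 4], "twist": 0}, {"xyz": [0, 0.5, 3], "twist": 0}, {"xyz": [0, 0, 1], "twist": 0}, {"xyz": [0, 0, 0], "twist": 0}]' --hand 5.2

```text
time_s: 33.42
position: [591.2, 13.3, 170.6]
tool_rot: [-1.057, 1.358, 1.272]
ft_force: [-0.6, -0.6, 0.5]
width: 51.8
```

```bash
python3 -c "
from h import *
go(595.5,23.3,110,85.7)"
```

```text
t 33.42 pos [591.2  13.3 170.6] jaw 85.2 tilt [-0.163  0.018 -0.986] j7 0.93 w 51.8 F [-0.6 -0.6  0.5]
 twist -0.5 (alt 179.5) shift [ 5.92 -1.35  0.99]  dist 6.2
```

Call:
apply_moves --commands '[{"xyz": [1.5, -0.5, 0.5], "twist": -0.5}, {"xyz": [1.5, -0.4, 0.4], "twist": 0}, {"xyz": [1.5, -0.4, 0], "twist": 0}, {"xyz": [0, 0, 0], "twist": 0}, {"xyz": [0, 0, 0], "twist": 0}]'

```text
time_s: 34.05
position: [597.3, 17.3, 118.2]
tool_rot: [-1.058, 1.361, 1.275]
ft_force: [0.1, 0.4, -0.1]
width: 52.0
```

```bash
python3 -c "
from h import *
go(595.5,23.3,46,85.7)"
```

```text
t 34.05 pos [597.3  17.3 118.2] jaw 85.4 tilt [-0.167  0.016 -0.986] j7 0.90 w 52.0 F [ 0.1  0.4 -0.1]
 twist -0.3 (alt 179.7) shift [ 7.16 -0.99  0.56]  dist 7.3
```

Call:
apply_moves --commands '[{"xyz": [1, -0.2, 0.4], "twist": -0.3}, {"xyz": [1.5, -0.2, 0], "twist": 0}, {"xyz": [0, 0, 0], "twist": 0}]'

```text
time_s: 34.42
position: [597.7, 21.5, 91.8]
tool_rot: [-1.063, 1.357, 1.279]
ft_force: [-0.0, -0.3, -0.8]
width: 51.9
```

```bash
python3 -c "
from h import *
go(595.5,23.3,46,85.7)"
```

```text
t 34.42 pos [597.7  21.5  91.8] jaw 85.7 tilt [-0.166  0.016 -0.986] j7 0.88 w 51.9 F [-0.  -0.3 -0.8]
 twist 0.0 (alt -180.0) shift [ 4.55 -0.53  0.14]  dist 4.6
```

Call:
apply_moves --commands '[{"xyz": [1.5, -0.2, 0.1], "twist": 0}, {"xyz": [1.5, -0.2, 0], "twist": 0}, {"xyz": [1.2, -0.2, 0], "twist": 0}, {"xyz": [0, 0, 0], "twist": 0}, {"xyz": [0, 0, 0], "twist": 0}]'

```text
time_s: 35.05
position: [596.5, 23.0, 45.9]
tool_rot: [-1.063, 1.358, 1.28]
ft_force: [-0.0, -0.3, -1.2]
width: 52.1
```

```bash
python3 -c "
from h import *
go(595.5,23.3,46,85.7)
o=shot('18')
crop('side','18',(220,140,340,240),6,'c18')"
```

```text
t 35.05 pos [596.5  23.   45.9] jaw 85.7 tilt [-0.166  0.016 -0.986] j7 0.85 w 52.1 F [-0.  -0.3 -1.2]
 twist 0.0 (alt -180.0) shift [0.01 0.1  0.03]  dist 0.1
```

View pics/c18.png

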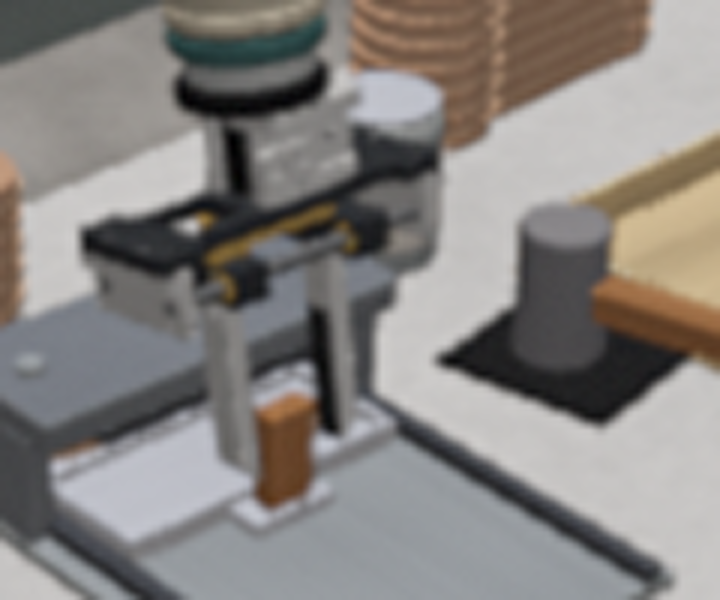

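Call:
apply_moves --commands '[{"xyz": [0, 0, 0], "twist": 0}, {"xyz": [0, 0, 0], "twist": 0}, {"xyz": [0, 0, 0], "twist": 0}, {"xyz": [0, 0, 0], "twist": 0}, {"xyz": [0.16, 1, 0], "twist": 0}, {"xyz": [0.32, 2, 0], "twist": 0}, {"xyz": [0.32, 2, 0], "twist": 0}, {"xyz": [0.32, 2, 0], "twist": 0}, {"xyz": [0, 0, 0], "twist": 0}]' --hand 2

```text
time_s: 36.28
position: [524.0, 29.5, 47.0]
tool_rot: [-1.064, 1.353, 1.277]
ft_force: [-2.2, 2.9, -1.7]
width: 29.5
```

```bash
python3 -c "
from h import *
go(595.5-.997*165,23.3+.075*165,46,85.7)"
```

```text
t 36.27 pos [524.   29.5  47. ] jaw 85.7 tilt [-0.162  0.018 -0.987] j7 0.75 w 29.5 F [-2.2  2.9 -1.7]
 twist 0.0 (alt -180.0) shift [ 1.61  9.18 -0.08]  dist 9.3
```

Call:
apply_moves --commands '[{"xyz": [0.16, 1, 0], "twist": 0}, {"xyz": [0.32, 2, 0], "twist": 0}, {"xyz": [0.32, 2, 0], "twist": 0}, {"xyz": [0.32, 2, 0], "twist": 0}, {"xyz": [0, 0, 0], "twist": 0}]'

```text
time_s: 36.9
position: [455.2, 34.7, 46.9]
tool_rot: [-1.065, 1.348, 1.272]
ft_force: [-1.7, 3.8, -4.2]
width: 30.2
```

Call:
apply_moves --commands '[{"xyz": [0.08, 0.5, 0], "twist": 0}, {"xyz": [0.08, 0.5, 0], "twist": 0}, {"xyz": [0.08, 0.5, 0], "twist": 0}, {"xyz": [0.08, 0.5, 0], "twist": 0}]'

```text
time_s: 37.4
position: [438.8, 36.0, 46.9]
tool_rot: [-1.066, 1.344, 1.266]
ft_force: [2.8, 1.4, -3.6]
width: 30.2
```

Call:
apply_moves --commands '[{"xyz": [0.08, 0.5, 0], "twist": 0}, {"xyz": [0.08, 0.5, 0], "twist": 0}, {"xyz": [0.08, 0.5, 0], "twist": 0}]'

```text
time_s: 37.78
position: [432.7, 36.5, 47.0]
tool_rot: [-1.073, 1.331, 1.254]
ft_force: [12.2, -1.0, -9.0]
width: 29.9
```

Call:
apply_moves --commands '[{"xyz": [0.08, 0.7, 0], "twist": 0}, {"xyz": [0.08, 0.8, 0], "twist": 0}]'

```text
time_s: 38.02
position: [432.0, 36.7, 47.3]
tool_rot: [-1.08, 1.312, 1.236]
ft_force: [18.2, -2.2, -18.8]
width: 30.1
```

```bash
python3 -c "
from h import *
go(595.5-.997*165,23.3+.075*165,46,85.7)"
```

```text
t 38.02 pos [432.   36.7  47.3] jaw 85.2 tilt [-0.108  0.024 -0.994] j7 0.56 w 30.1 F [ 18.2  -2.2 -18.8]
 twist -0.5 (alt 179.5) shift [ 0.13  0.08 -0.11]  dist 0.2
```

Call:
apply_moves --commands '[{"xyz": [0.2, 0.7, 0], "twist": 0}, {"xyz": [0.2, 0.7, 0], "twist": 0}, {"xyz": [0.2, 0.7, 0], "twist": 0}, {"xyz": [0.2, 0.7, 0], "twist": 0}]'

```text
time_s: 38.52
position: [431.9, 36.8, 47.0]
tool_rot: [-1.099, 1.277, 1.198]
ft_force: [14.3, -2.6, 1.0]
width: 30.2
```

```bash
python3 -c "
from h import *
go(595.5-.997*165,23.3+.075*165,46,85.7)"
```

```text
t 38.52 pos [431.9  36.8  47. ] jaw 84.9 tilt [-0.059  0.025 -0.998] j7 0.50 w 30.2 F [14.3 -2.6  1. ]
 twist -0.8 (alt 179.2) shift [ 0.1   0.07 -0.12]  dist 0.2
```

Trimming works; four more rows level the tool.

Call:
apply_moves --commands '[{"xyz": [0.1, 0.7, 0], "twist": 0}, {"xyz": [0.1, 0.7, 0], "twist": 0}, {"xyz": [0.1, 0.7, 0], "twist": 0}, {"xyz": [0.05, 0.7, 0], "twist": 0}]'

```text
time_s: 39.02
position: [431.3, 36.9, 47.3]
tool_rot: [-1.111, 1.245, 1.163]
ft_force: [18.1, -0.9, -22.8]
width: 30.3
```

```bash
python3 -c "
from h import *
go(595.5-.997*165,23.3+.075*165,46,85.7)"
```

```text
t 39.02 pos [431.3  36.9  47.3] jaw 84.5 tilt [-0.015  0.028 -0.999] j7 0.43 w 30.3 F [ 18.1  -0.9 -22.8]
 twist -1.2 (alt 178.8) shift [ 0.12  0.02 -0.13]  dist 0.2
```

Call:
apply_moves --commands '[{"xyz": [0, 0, 0], "twist": 0}, {"xyz": [0, 0, 0], "twist": 0}, {"xyz": [0, 0, 0], "twist": 0}, {"xyz": [-2, 0, 0], "twist": 0}, {"xyz": [-3, 0, 0], "twist": 0}, {"xyz": [-4, 0, 0], "twist": 0}, {"xyz": [-4, 0, 0], "twist": 0}, {"xyz": [0, 0, 0], "twist": 0}]' --hand 5.2

```text
time_s: 40.02
position: [427.6, 33.1, 180.3]
tool_rot: [-1.11, 1.253, 1.171]
ft_force: [-0.0, -0.8, -0.6]
width: 52.0
```

```bash
python3 - <<'E'
from h import *
o=shot('19'); crop('top','19',(240,130,345,260),6,'c19t'); crop('side','19',(190,150,350,290),5,'c19')
pieces(*o['top'],(110,130,350,280))
P=cloud('top',o['top'][1]);q=P[225:260,270:305].reshape(-1,3);q=q[(q[:,2]>62)&(q[:,2]<90)]
print(len(q),q.mean(0) if len(q) else 0)
go(552.1,26.4,150,-4.3)
E
```

```text
[219. 174.] 285 z23 ctr [654.2 256.3] size [45. 71.] ang 39.9 col [184. 169. 136.] [0, 0, 35.0, 44.0, 44.0, 44.0, 0, 0]
[173. 203.] 299 z23 ctr [556.6 405.3] size [48. 69.] ang -31.7 col [181. 164. 132.] [0, 0, 36.0, 48.0, 48.0, 48.0, 0, 0]
0 0
t 40.12 pos [425.8  32.3 178.1] jaw 84.7 tilt [-0.029  0.025 -0.999] j7 0.73 w 51.7 F [ 0.6  0.4 -0.3]
 twist 89.0 (alt -91.0) shift [ 2.42  0.3  12.72]  dist 12.9
```

View pics/c19t.png

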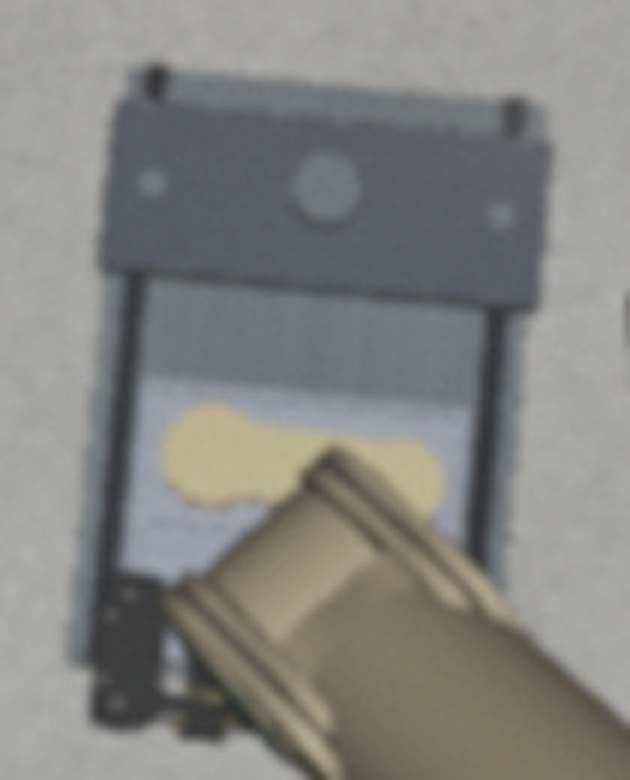

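View pics/c19.png

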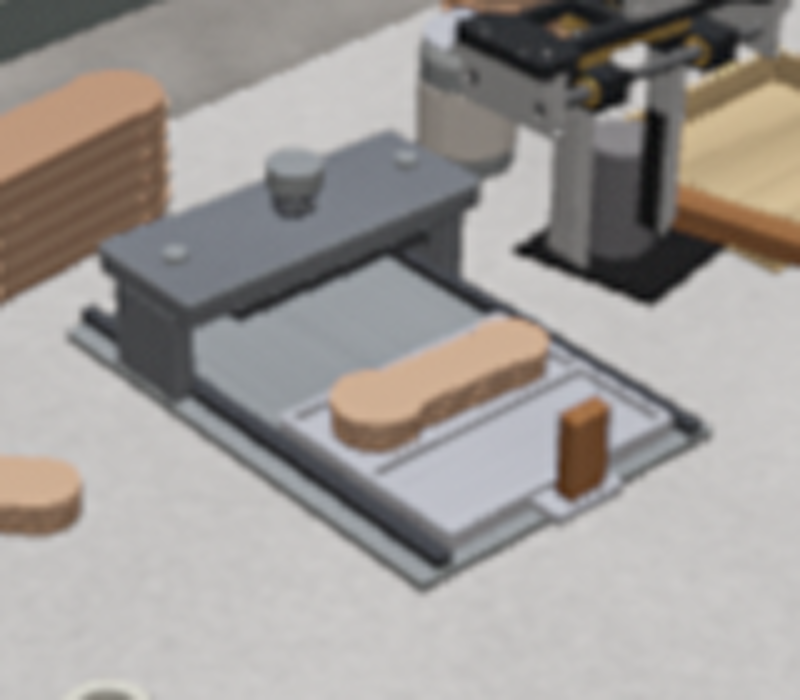

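Call:
apply_moves --commands '[{"xyz": [0, 0, 0], "twist": 9.9}, {"xyz": [0, 0, 0], "twist": 9.9}, {"xyz": [0, 0, 0], "twist": 9.9}, {"xyz": [0, 0, 0], "twist": 9.9}, {"xyz": [0, 0, 0], "twist": 9.9}, {"xyz": [0, 0, 0], "twist": 9.9}, {"xyz": [0, 0, 0], "twist": 9.9}, {"xyz": [0, 0, 0], "twist": 9.9}, {"xyz": [0, 0, 0], "twist": 9.9}, {"xyz": [0, 0, 0], "twist": 0}]'

```text
time_s: 41.38
position: [411.3, 29.8, 164.2]
tool_rot: [0.111, 1.633, -0.085]
ft_force: [-0.9, -0.1, 0.7]
width: 52.3
```

```bash
python3 -c "
from h import *
go(552.1,26.4,120,-4.3)"
```

```text
t 41.38 pos [411.3  29.8 164.2] jaw -7.0 tilt [-0.063  0.02  -0.998] j7 -0.54 w 52.3 F [-0.9 -0.1  0.7]
 twist -2.7 (alt 177.3) shift [ 3.51  0.66 14.32]  dist 14.8
```

```bash
python3 -c "
from h import *
print(onz('top',[[240+162/6,130+450/6],[240+445/6,130+478/6],[290.5,205.8]],40))"
```

```text
[[556.35137751  99.51889334  40.        ]
 [544.56144087 -50.03742628  40.        ]
 [555.33103606  25.06694786  40.        ]]
```

Call:
apply_moves --commands '[{"xyz": [0, 0.2, 3], "twist": -2.7}, {"xyz": [0.5, 0.2, 4], "twist": 0}, {"xyz": [0.5, 0.2, 4], "twist": 0}, {"xyz": [0.5, 0, 3], "twist": 0}, {"xyz": [0, 0, 0], "twist": 0}, {"xyz": [0, 0, 0], "twist": 0}]' --hand 5.8

```text
time_s: 42.12
position: [547.1, 24.4, 133.0]
tool_rot: [0.054, 1.648, -0.03]
ft_force: [-1.0, -0.1, 0.8]
width: 58.3
```

```bash
python3 -c "
from h import *
go(552.1,26.4,90,-4.3)"
```

```text
t 42.12 pos [547.1  24.4 133. ] jaw -3.0 tilt [-0.077  0.017 -0.997] j7 -0.46 w 58.3 F [-1.  -0.1  0.8]
 twist 1.3 (alt -178.7) shift [4.25 0.19 0.82]  dist 4.3
```

Call:
apply_moves --commands '[{"xyz": [1, 0, 0.4], "twist": 1.3}, {"xyz": [1.5, 0, 0.2], "twist": 0}, {"xyz": [1.2, 0, 0], "twist": 0}, {"xyz": [0, 0, 0], "twist": 0}, {"xyz": [0, 0, 0], "twist": 0}]'

```text
time_s: 42.75
position: [547.2, 24.6, 93.0]
tool_rot: [0.07, 1.65, -0.049]
ft_force: [-0.8, 0.1, -0.2]
width: 58.0
```

```bash
python3 -c "
from h import *
go(551.5,25.5,29,-4.3)"
```

```text
t 42.75 pos [547.2  24.6  93. ] jaw -4.3 tilt [-0.08   0.016 -0.997] j7 -0.50 w 58.0 F [-0.8  0.1 -0.2]
 twist 0.0 (alt -180.0) shift [6.34 0.06 0.94]  dist 6.4
```

Call:
apply_moves --commands '[{"xyz": [1.5, 0, 0.3], "twist": 0}, {"xyz": [1.5, 0, 0.2], "twist": 0}, {"xyz": [1.5, 0, 0.2], "twist": 0}, {"xyz": [0.8, 0, 0.1], "twist": 0}, {"xyz": [0, 0, 0], "twist": 0}, {"xyz": [0, 0, 0], "twist": 0}]'

```text
time_s: 43.5
position: [551.3, 24.9, 35.5]
tool_rot: [0.07, 1.65, -0.049]
ft_force: [-0.1, 0.2, 0.1]
width: 58.1
```

```bash
python3 -c "
from h import *
go(551.5,25.5,30,-4.3)
o=shot('20')
crop('side','20',(220,190,340,290),6,'c20')"
```

```text
t 43.50 pos [551.3  24.9  35.5] jaw -4.3 tilt [-0.08   0.016 -0.997] j7 -0.54 w 58.1 F [-0.1  0.2  0.1]
 twist 0.0 (alt -180.0) shift [0.55 0.05 0.06]  dist 0.6
```

View pics/c20.png

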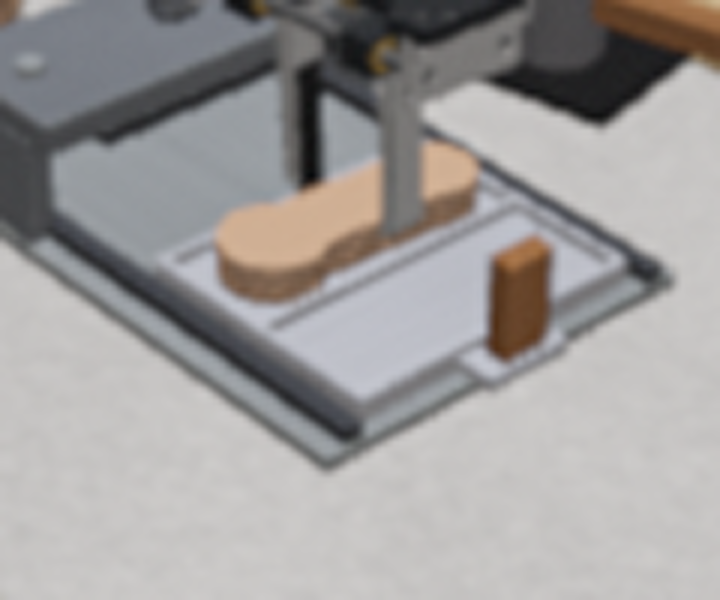

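Call:
apply_moves --commands '[{"xyz": [0.5, 0, 0], "twist": 0}, {"xyz": [0, 0, 0], "twist": 0}, {"xyz": [0, 0, 0], "twist": 0}]'

```text
time_s: 43.98
position: [551.6, 24.9, 31.2]
tool_rot: [0.07, 1.649, -0.049]
ft_force: [0.1, 0.2, -0.2]
width: 58.0
```

Call:
apply_moves --commands '[{"xyz": [0, 0, 0], "twist": 0}, {"xyz": [0, 0, 0], "twist": 0}, {"xyz": [0, 0, 0], "twist": 0}, {"xyz": [0, 0, 0], "twist": 0}, {"xyz": [-2, 0, 0], "twist": 0}, {"xyz": [-3, 0, 0], "twist": 0}, {"xyz": [-4, 0, 0], "twist": 0}, {"xyz": [-4, 0, 0], "twist": 0}, {"xyz": [-2, 0, 0], "twist": 0}, {"xyz": [0, 0, 0], "twist": 0}]' --hand 3

```text
time_s: 45.22
position: [562.4, 22.2, 184.0]
tool_rot: [0.069, 1.652, -0.049]
ft_force: [-0.5, 1.2, -0.7]
width: 39.7
```

```bash
python3 -c "
from h import *
go(600,-359,160,-1)
o=shot('21')
crop('side','21',(190,150,350,290),5,'c21')
P=cloud('top',o['top'][1]); 
from scipy import stats
"
```

```text
t 45.23 pos [562.4  22.2 184. ] jaw -4.2 tilt [-0.081  0.016 -0.997] j7 -0.44 w 39.7 F [-0.5  1.2 -0.7]
 twist -3.2 (alt 176.8) shift [  1.48 -38.08   4.6 ]  dist 38.4
```

View pics/c21.png

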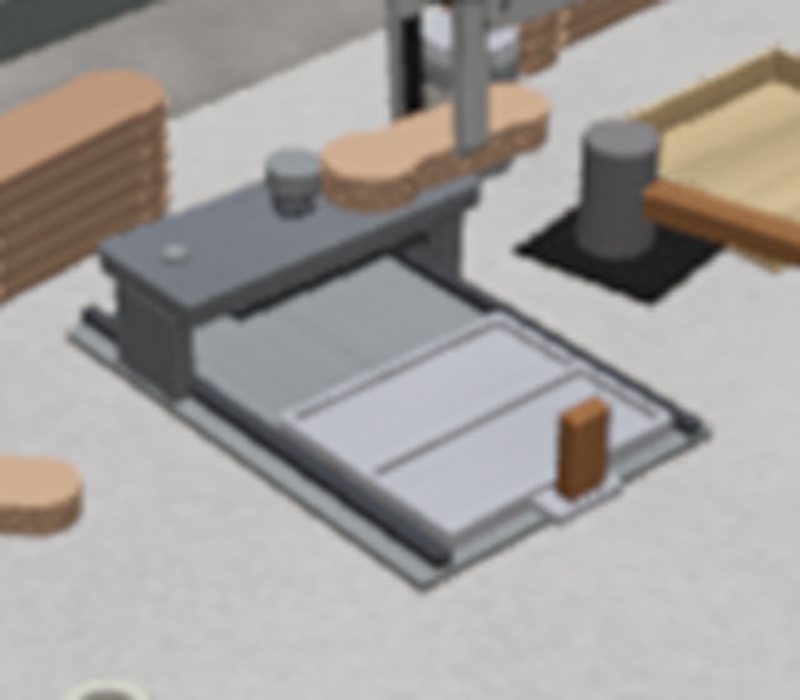

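Held level; sled still out. Move to the tray.

Call:
apply_moves --commands '[{"xyz": [0, -2, 0], "twist": -3.2}, {"xyz": [0, -4, 0.5], "twist": 0}, {"xyz": [0, -4, 0.5], "twist": 0}, {"xyz": [0, -4, 0.5], "twist": 0}, {"xyz": [0, -4, 0.5], "twist": 0}, {"xyz": [0, -4, 0.5], "twist": 0}, {"xyz": [0, -4, 0.5], "twist": 0}, {"xyz": [0, -4, 0.5], "twist": 0}, {"xyz": [0, -3, 0.5], "twist": 0}, {"xyz": [0, -2, 0], "twist": 0}, {"xyz": [0, 0, 0], "twist": 0}]'

```text
time_s: 46.7
position: [584.5, -334.9, 152.2]
tool_rot: [0.027, 1.686, 0.012]
ft_force: [0.2, -0.3, -0.7]
width: 39.6
```

```bash
python3 -c "
from h import *
go(600,-359,120,-1)"
```

```text
t 46.70 pos [ 584.5 -334.9  152.2] jaw -0.5 tilt [-0.115  0.025 -0.993] j7 0.17 w 39.6 F [ 0.2 -0.3 -0.7]
 twist 0.5 (alt -179.5) shift [ 2.96 -2.45  1.95]  dist 4.3
```

Call:
apply_moves --commands '[{"xyz": [0.5, -0.7, 0.6], "twist": 0}, {"xyz": [1, -0.8, 0.7], "twist": 0}, {"xyz": [1, -0.6, 0.5], "twist": 0}, {"xyz": [0, 0, 0], "twist": 0}, {"xyz": [0, 0, 0], "twist": 0}]'

```text
time_s: 47.32
position: [601.2, -351.0, 122.0]
tool_rot: [0.025, 1.687, 0.02]
ft_force: [0.1, -0.3, -1.4]
width: 40.2
```

```bash
python3 -c "
from h import *
go(600,-359,45,-1)
o=shot('22')
crop('side','22',(280,120,440,240),5,'c22');crop('top','22',(340,150,460,250),5,'c22t')"
```

```text
t 47.33 pos [ 601.2 -351.   122. ] jaw -0.1 tilt [-0.116  0.028 -0.993] j7 0.19 w 40.2 F [ 0.1 -0.3 -1.4]
 twist 0.9 (alt -179.1) shift [ 7.64 -1.    0.79]  dist 7.7
```

View pics/c22.png

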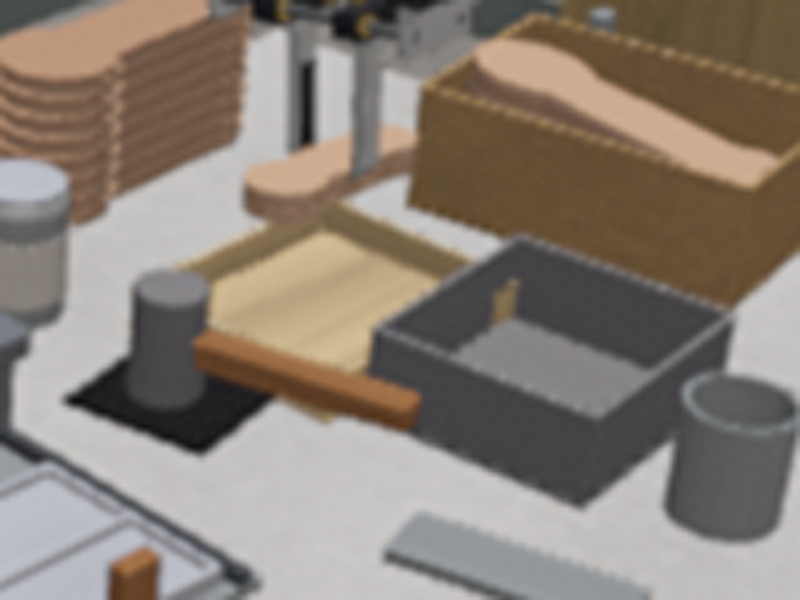

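View pics/c22t.png

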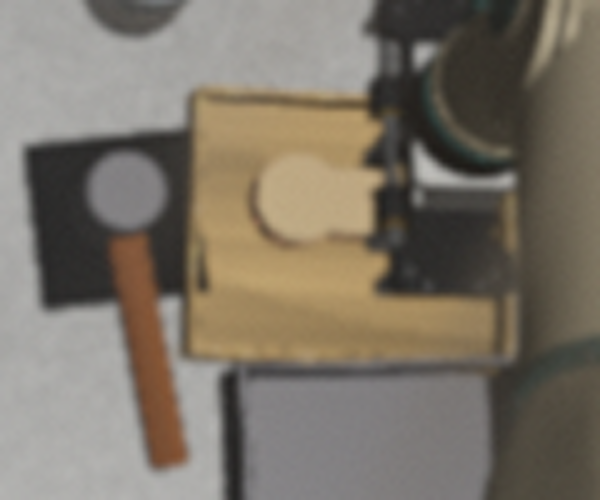

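Call:
apply_moves --commands '[{"xyz": [1.5, -0.4, 0.2], "twist": 0}, {"xyz": [2, -0.2, 0.2], "twist": 0}, {"xyz": [2, -0.1, 0.2], "twist": 0}, {"xyz": [1.5, 0, 0.1], "twist": 0}, {"xyz": [0, 0, 0], "twist": 0}, {"xyz": [0, 0, 0], "twist": 0}]'

```text
time_s: 48.18
position: [598.8, -356.3, 45.6]
tool_rot: [0.025, 1.689, 0.02]
ft_force: [0.2, 0.7, -0.7]
width: 40.1
```

```bash
python3 -c "
from h import *
go(600,-359,19,-1)"
```

```text
t 48.17 pos [ 598.8 -356.3   45.6] jaw -0.1 tilt [-0.118  0.028 -0.993] j7 0.17 w 40.1 F [ 0.2  0.7 -0.7]
 twist 0.9 (alt -179.1) shift [ 2.62 -0.34  0.44]  dist 2.7
```

Call:
apply_moves --commands '[{"xyz": [1, 0, 0.1], "twist": 0}, {"xyz": [0.8, 0, 0.1], "twist": 0}, {"xyz": [0.5, 0, 0.1], "twist": 0}, {"xyz": [0.2, 0, 0], "twist": 0}, {"xyz": [0.1, 0, 0], "twist": 0}]'

```text
time_s: 48.8
position: [599.8, -355.7, 19.2]
tool_rot: [0.024, 1.687, 0.019]
ft_force: [-0.8, -0.0, 0.8]
width: 40.1
```

```bash
python3 -c "
from h import *
go(600,-359,19,-1)"
```

```text
t 48.80 pos [ 599.8 -355.7   19.2] jaw -0.1 tilt [-0.116  0.028 -0.993] j7 0.16 w 40.1 F [-0.8 -0.   0.8]
 twist 0.9 (alt -179.1) shift [ 0.01 -0.33  0.03]  dist 0.3
```

Touching down; release and rise.

Call:
apply_moves --commands '[{"xyz": [0, 0, 0], "twist": 0}, {"xyz": [0, 0, 0], "twist": 0}, {"xyz": [0, 0, 0], "twist": 0}, {"xyz": [-1, 0, -0.1], "twist": 0}, {"xyz": [-3, 0, -0.3], "twist": 0}, {"xyz": [-4, 0, -0.5], "twist": 0}, {"xyz": [-4, 0, -0.5], "twist": 0}, {"xyz": [-4, 0, -0.5], "twist": 0}, {"xyz": [-2, 0, 0], "twist": 0}, {"xyz": [0, 0, 0], "twist": 0}]' --hand 5.4

```text
time_s: 50.05
position: [603.0, -361.1, 211.5]
tool_rot: [0.022, 1.681, 0.018]
ft_force: [0.3, 0.3, 0.1]
width: 54.5
```

```bash
python3 -c "
from h import *
o=shot('23')
crop('side','23',(280,120,440,240),5,'c23')
pieces(*o['top'],(110,130,350,280))
go(654.2,256.2,150,130)"
```

```text
[219. 174.] 282 z23 ctr [653.8 255.9] size [45. 70.] ang 40.1 col [189. 173. 140.] [0, 0, 35.0, 44.0, 44.0, 44.0, 0, 0]
[173. 203.] 298 z23 ctr [556.6 405.4] size [48. 69.] ang -31.7 col [186. 168. 136.] [0, 0, 36.0, 48.0, 48.0, 48.0, 0, 0]
t 50.15 pos [ 601.7 -360.8  209.1] jaw -0.1 tilt [-0.114  0.027 -0.993] j7 0.24 w 54.2 F [-0.6 -0.7 -0.7]
 twist 49.9 (alt -130.1) shift [  6.92  44.07 -43.35]  dist 62.2
```

View pics/c23.png

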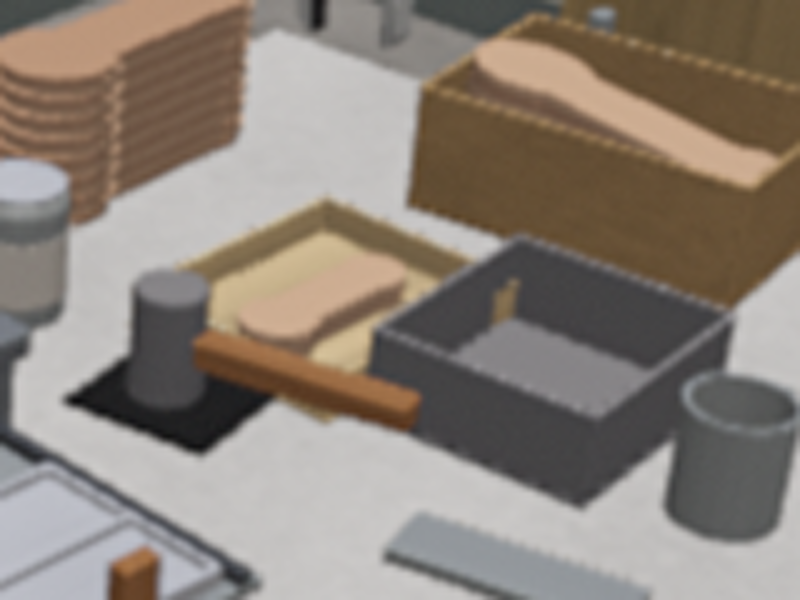

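Call:
apply_moves --commands '[{"xyz": [0, 3, 0], "twist": 0}, {"xyz": [0, 5, 0.5], "twist": 0}, {"xyz": [0, 5, 0.5], "twist": 0}, {"xyz": [0, 5, 0.5], "twist": 0}, {"xyz": [0, 5, 0.5], "twist": 0}, {"xyz": [0, 5, 0.5], "twist": 0}, {"xyz": [0, 5, 0.5], "twist": 0}, {"xyz": [0, 5, 0.5], "twist": 0}, {"xyz": [0, 5, 0.5], "twist": 0}, {"xyz": [0, 5, 0.5], "twist": 0}, {"xyz": [0, 5, 0.5], "twist": 0}, {"xyz": [0, 3, 0], "twist": 0}]' --hand 7

```text
time_s: 51.65
position: [644.7, 209.6, 196.6]
tool_rot: [0.029, 1.719, 0.012]
ft_force: [0.1, -0.8, -0.4]
width: 69.9
```

Call:
apply_moves --commands '[{"xyz": [0, 0, 0], "twist": 10}, {"xyz": [0, 0, 0], "twist": 10}, {"xyz": [0, 0, 0], "twist": 10}, {"xyz": [0, 0, 0], "twist": 10}, {"xyz": [0, 0, 0], "twist": 10}, {"xyz": [0, 0, 0], "twist": 0}]'

```text
time_s: 52.4
position: [636.9, 212.6, 185.2]
tool_rot: [0.674, 1.616, -0.764]
ft_force: [-0.0, -0.5, 0.3]
width: 70.0
```

```bash
python3 -c "
from h import *
go(654.2,256.2,110,130)"
```

```text
t 52.40 pos [636.9 212.6 185.2] jaw -52.1 tilt [-0.167  0.021 -0.986] j7 -1.34 w 70.0 F [-0.  -0.5  0.3]
 twist -2.1 (alt 177.9) shift [ 7.22  4.98 -1.28]  dist 8.9
```

Call:
apply_moves --commands '[{"xyz": [1.5, 1.5, -0.4], "twist": -2.1}, {"xyz": [2, 1.5, -0.4], "twist": 0}, {"xyz": [2, 1.5, -0.3], "twist": 0}, {"xyz": [1, 0.2, 0], "twist": 0}, {"xyz": [0, 0, 0], "twist": 0}, {"xyz": [0, 0, 0], "twist": 0}]'

```text
time_s: 53.15
position: [653.1, 256.1, 107.6]
tool_rot: [0.637, 1.636, -0.725]
ft_force: [-0.5, 0.0, 0.0]
width: 70.2
```

```bash
python3 -c "
from h import *
go(654,256,50,130)"
```

```text
t 53.15 pos [653.1 256.1 107.6] jaw -49.4 tilt [-0.174  0.02  -0.985] j7 -1.34 w 70.2 F [-0.5  0.   0. ]
 twist 0.6 (alt -179.4) shift [5.65 0.75 0.8 ]  dist 5.8
```

Call:
apply_moves --commands '[{"xyz": [1, 0.15, 0.15], "twist": 0.6}, {"xyz": [1.5, 0.2, 0.2], "twist": 0}, {"xyz": [1.5, 0.2, 0.2], "twist": 0}, {"xyz": [1.5, 0.2, 0.2], "twist": 0}, {"xyz": [0, 0, 0], "twist": 0}, {"xyz": [0, 0, 0], "twist": 0}]'

```text
time_s: 53.9
position: [654.7, 255.1, 48.4]
tool_rot: [0.646, 1.631, -0.736]
ft_force: [-0.3, 0.7, -0.1]
width: 70.1
```

```bash
python3 -c "
from h import *
go(654,256,9,130)
o=shot('24')
crop('side','24',(130,200,290,320),5,'c24')"
```

```text
t 53.90 pos [654.7 255.1  48.4] jaw -50.1 tilt [-0.173  0.02  -0.985] j7 -1.35 w 70.1 F [-0.3  0.7 -0.1]
 twist -0.1 (alt 179.9) shift [3.9  0.47 0.39]  dist 3.9
```

View pics/c24.png

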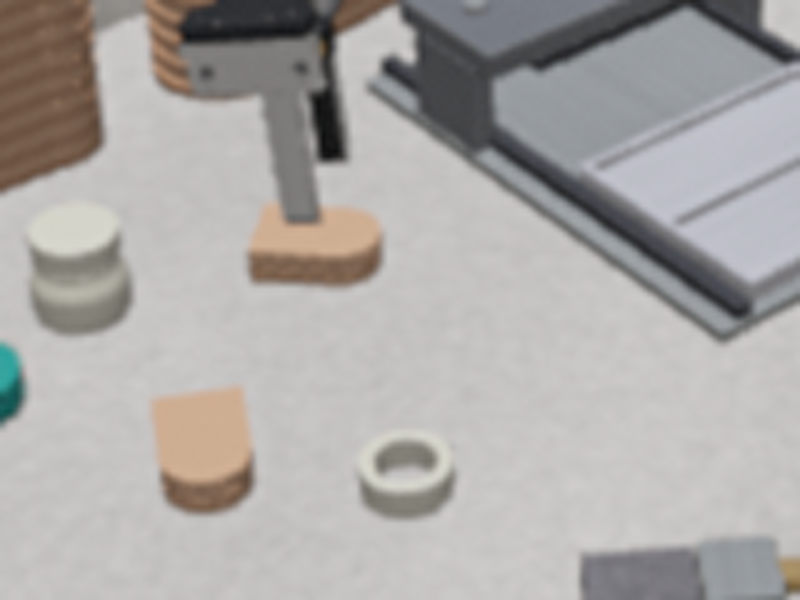

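Call:
apply_moves --commands '[{"xyz": [1, 0.15, 0.1], "twist": 0}, {"xyz": [1, 0.1, 0.1], "twist": 0}, {"xyz": [0, 0, 0], "twist": 0}]'

```text
time_s: 54.38
position: [654.8, 255.8, 27.8]
tool_rot: [0.647, 1.63, -0.735]
ft_force: [-0.2, 0.0, -0.7]
width: 70.1
```

```bash
python3 -c "
from h import *
go(654,256,9,130)
o=shot('25')
crop('side','25',(150,200,250,275),7,'c25')"
```

```text
t 54.38 pos [654.8 255.8  27.8] jaw -50.1 tilt [-0.171  0.021 -0.985] j7 -1.35 w 70.1 F [-0.2  0.  -0.7]
 twist -0.1 (alt 179.9) shift [1.86 0.17 0.17]  dist 1.9
```

View pics/c25.png

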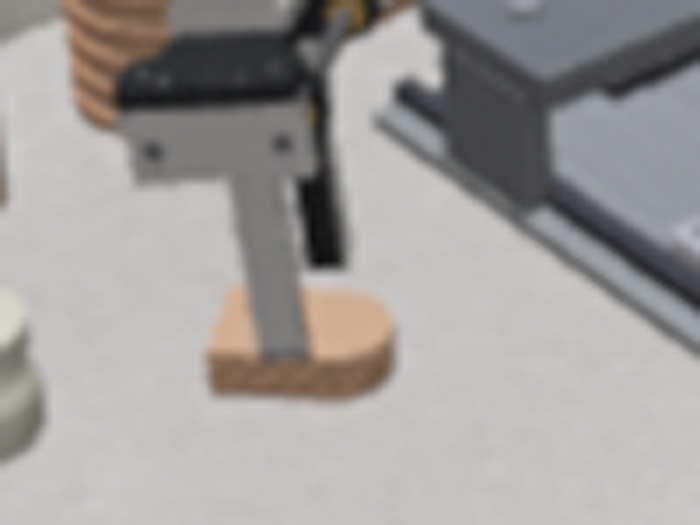

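Call:
apply_moves --commands '[{"xyz": [1, 0.1, 0.1], "twist": 0}, {"xyz": [0.8, 0.1, 0.1], "twist": 0}, {"xyz": [0, 0, 0], "twist": 0}, {"xyz": [0, 0, 0], "twist": 0}]'

```text
time_s: 54.98
position: [655.4, 256.4, 9.4]
tool_rot: [0.648, 1.629, -0.733]
ft_force: [-0.3, 0.2, 0.7]
width: 69.9
```

```bash
python3 -c "
from h import *
go(654,256,8,130)"
```

```text
t 54.98 pos [655.4 256.4   9.4] jaw -50.1 tilt [-0.169  0.021 -0.985] j7 -1.35 w 69.9 F [-0.3  0.2  0.7]
 twist -0.1 (alt 179.9) shift [ 0.16 -0.11 -0.04]  dist 0.2
```

Call:
apply_moves --commands '[{"xyz": [0.1, 0, 0], "twist": 0}, {"xyz": [0, 0, 0], "twist": 0}, {"xyz": [0, 0, 0], "twist": 0}, {"xyz": [0, 0, 0], "twist": 0}, {"xyz": [0, 0, 0], "twist": 0}]' --hand 3.5

```text
time_s: 55.6
position: [655.6, 256.5, 8.9]
tool_rot: [0.648, 1.628, -0.733]
ft_force: [-0.2, 0.1, -0.2]
width: 46.4
```

Call:
apply_moves --commands '[{"xyz": [-2, 0, 0], "twist": 0}, {"xyz": [-3, 0, 0], "twist": 0}, {"xyz": [-4, -0.5, 0], "twist": 0}, {"xyz": [-4, -0.5, 0], "twist": 0}, {"xyz": [-4, -0.5, 0], "twist": 0}, {"xyz": [0, 0, 0], "twist": 0}]'

```text
time_s: 56.35
position: [675.9, 243.3, 191.0]
tool_rot: [0.652, 1.623, -0.728]
ft_force: [0.2, 1.2, -0.1]
width: 46.3
```

```bash
python3 -c "
from h import *
go(428,-370,190,-50)
o=shot('26')
crop('side','26',(130,120,330,270),4,'c26')"
```

```text
t 56.35 pos [675.9 243.3 191. ] jaw -50.0 tilt [-0.162  0.024 -0.986] j7 -1.32 w 46.3 F [ 0.2  1.2 -0.1]
 twist -0.0 (alt 180.0) shift [  2.62 -58.47  30.82]  dist 66.1
```

View pics/c26.png

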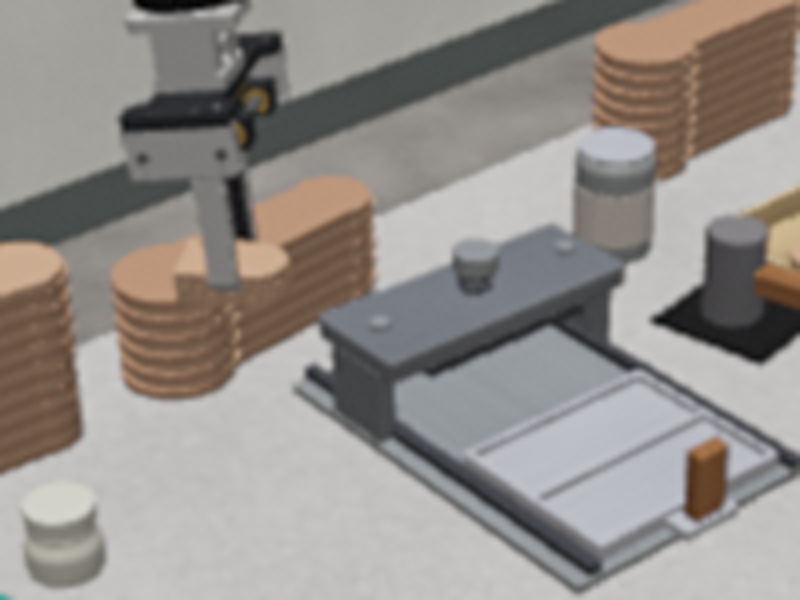

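Call:
apply_moves --commands '[{"xyz": [0, -2, 1], "twist": 0}, {"xyz": [0, -4.2, 2.2], "twist": 0}, {"xyz": [0, -4.2, 2.2], "twist": 0}, {"xyz": [0, -4.2, 2.2], "twist": 0}, {"xyz": [0, -4.2, 2.2], "twist": 0}, {"xyz": [0, -4.2, 2.2], "twist": 0}, {"xyz": [0, -4.2, 2.2], "twist": 0}, {"xyz": [0, -4.2, 2.2], "twist": 0}, {"xyz": [0, -4.2, 2.2], "twist": 0}, {"xyz": [0, -4.2, 2.2], "twist": 0}, {"xyz": [0, -4.2, 2.2], "twist": 0}, {"xyz": [0, -2, 1], "twist": 0}]'

```text
time_s: 57.95
position: [462.6, -249.2, 194.6]
tool_rot: [0.633, 1.666, -0.737]
ft_force: [0.8, 0.1, -0.0]
width: 46.3
```

```bash
python3 -c "
from h import *
go(428,-370,190,-50)"
```

```text
t 57.95 pos [ 462.6 -249.2  194.6] jaw -49.7 tilt [-0.205  0.025 -0.978] j7 -0.62 w 46.3 F [ 0.8  0.1 -0. ]
 twist 0.3 (alt -179.7) shift [  0.86 -10.4    7.02]  dist 12.6
```

Call:
apply_moves --commands '[{"xyz": [0, -2, 1.5], "twist": 0}, {"xyz": [0, -3.5, 2.5], "twist": 0}, {"xyz": [0.3, -3, 2], "twist": 0}, {"xyz": [0.3, -1.5, 1], "twist": 0}, {"xyz": [0, 0, 0], "twist": 0}, {"xyz": [0, 0, 0], "twist": 0}]'

```text
time_s: 58.7
position: [426.7, -366.8, 185.3]
tool_rot: [0.636, 1.681, -0.734]
ft_force: [-0.2, 0.3, 0.1]
width: 46.6
```

```bash
python3 -c "
from h import *
go(425,-370,110,-50)
o=shot('27')
crop('side','27',(310,80,470,240),5,'c27')"
```

```text
t 58.70 pos [ 426.7 -366.8  185.3] jaw -49.6 tilt [-0.216  0.034 -0.976] j7 -0.43 w 46.6 F [-0.2  0.3  0.1]
 twist 0.4 (alt -179.6) shift [7.37 0.73 1.39]  dist 7.5
```

View pics/c27.png

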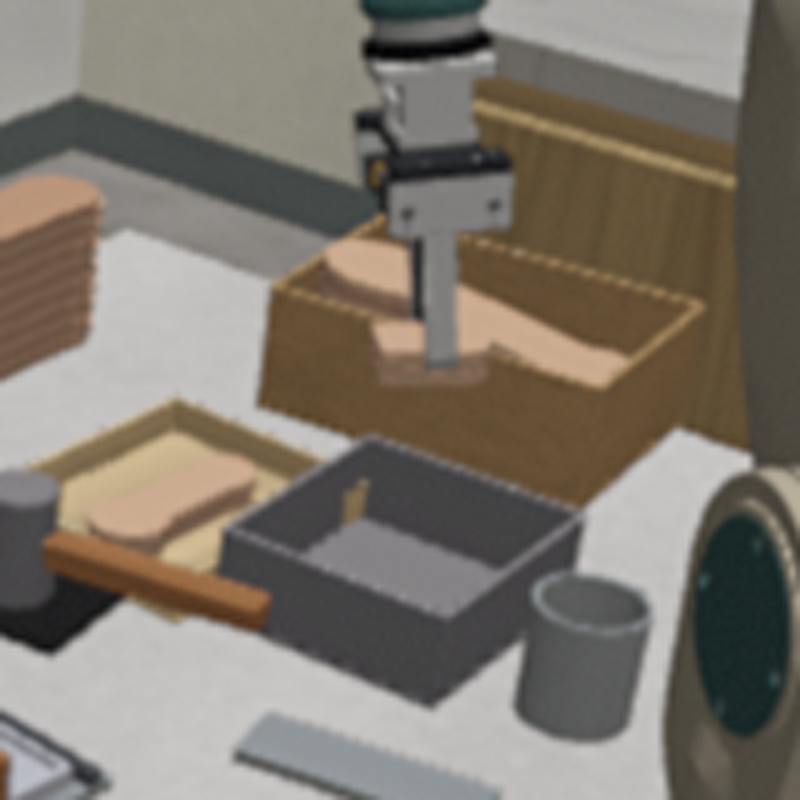

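Call:
apply_moves --commands '[{"xyz": [1.5, -0.4, 0.6], "twist": 0}, {"xyz": [2, -0.4, 0.8], "twist": 0}, {"xyz": [2, -0.4, 0.8], "twist": 0}, {"xyz": [1.5, 0, 0.8], "twist": 0}, {"xyz": [0, 0, 0], "twist": 0}, {"xyz": [0, 0, 0], "twist": 0}]'

```text
time_s: 59.55
position: [423.3, -394.0, 109.1]
tool_rot: [0.632, 1.682, -0.729]
ft_force: [-0.4, 0.6, 0.2]
width: 46.5
```

```bash
python3 -c "
from h import *
go(428,-395,60,-50)"
```

```text
t 59.55 pos [ 423.3 -394.   109.1] jaw -49.3 tilt [-0.216  0.034 -0.976] j7 -0.42 w 46.5 F [-0.4  0.6  0.2]
 twist 0.7 (alt -179.3) shift [4.68 0.97 1.19]  dist 4.9
```

Call:
apply_moves --commands '[{"xyz": [1, 0.3, 0.4], "twist": 0}, {"xyz": [1.5, 0.3, 0.4], "twist": 0}, {"xyz": [1.5, 0.2, 0.3], "twist": 0}, {"xyz": [0.5, 0.1, 0.1], "twist": 0}, {"xyz": [0, 0, 0], "twist": 0}]'

```text
time_s: 60.18
position: [429.1, -395.1, 59.1]
tool_rot: [0.632, 1.681, -0.728]
ft_force: [-0.6, 0.2, -0.7]
width: 46.3
```

```bash
python3 -c "
from h import *
go(428,-395,24,-50)
o=shot('28')
crop('side','28',(310,110,470,240),5,'c28')"
```

```text
t 60.17 pos [ 429.1 -395.1   59.1] jaw -49.3 tilt [-0.214  0.033 -0.976] j7 -0.44 w 46.3 F [-0.6  0.2 -0.7]
 twist 0.7 (alt -179.3) shift [3.45 0.42 0.5 ]  dist 3.5
```

View pics/c28.png

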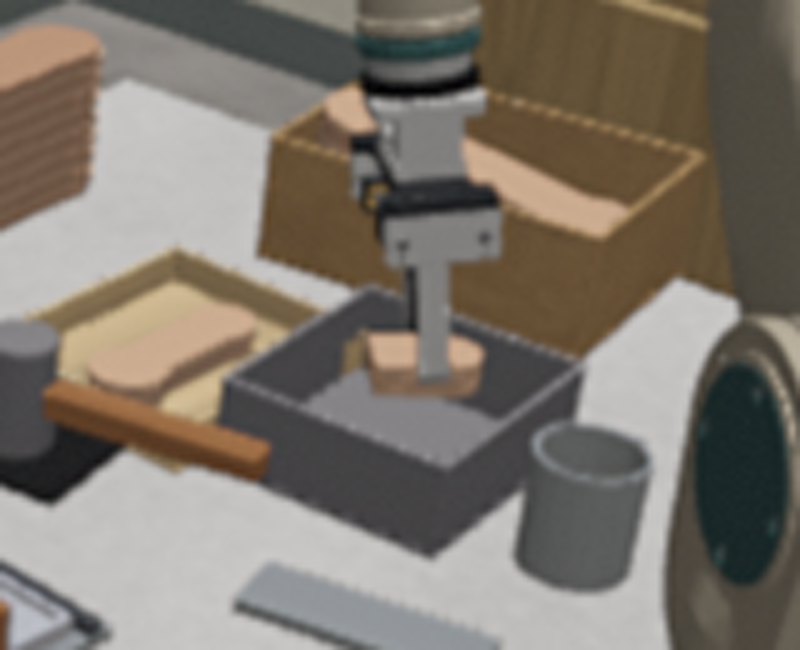

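Well inside the bin. Lower, release, rise.

Call:
apply_moves --commands '[{"xyz": [1.2, 0.1, 0.2], "twist": 0}, {"xyz": [1.2, 0.1, 0.2], "twist": 0}, {"xyz": [0.8, 0.1, 0.1], "twist": 0}, {"xyz": [0, 0, 0], "twist": 0}]'

```text
time_s: 60.78
position: [427.9, -396.5, 25.3]
tool_rot: [0.631, 1.679, -0.729]
ft_force: [0.2, 0.3, -0.2]
width: 46.2
```

Call:
apply_moves --commands '[{"xyz": [0, 0, 0], "twist": 0}, {"xyz": [0, 0, 0], "twist": 0}, {"xyz": [0, 0, 0], "twist": 0}, {"xyz": [-2, -0.2, -0.3], "twist": 0}, {"xyz": [-3, -0.4, -0.4], "twist": 0}, {"xyz": [-4, -0.5, -0.5], "twist": 0}, {"xyz": [-4, -0.5, -0.5], "twist": 0}, {"xyz": [-4, -0.5, -0.5], "twist": 0}, {"xyz": [0, 0, 0], "twist": 0}]' --hand 5.6

```text
time_s: 61.9
position: [436.7, -400.1, 212.2]
tool_rot: [0.629, 1.67, -0.729]
ft_force: [0.9, 0.7, 0.5]
width: 56.1
```

```bash
python3 -c "
from h import *
o=shot('29')
crop('side','29',(310,110,470,240),5,'c29')
pieces(*o['top'],(110,130,350,280))
go(556.6,405.4,200,58.3)"
```

```text
[173. 203.] 299 z23 ctr [556.6 405.5] size [49. 69.] ang -31.7 col [180. 163. 132.] [0, 0, 36.0, 48.0, 48.0, 48.0, 0, 0]
t 62.00 pos [ 434.8 -398.8  208.7] jaw -49.2 tilt [-0.211  0.031 -0.977] j7 -0.37 w 55.7 F [-0.2  0.3  0.5]
 twist 72.5 (alt -107.5) shift [  0.78 -30.86 -75.26]  dist 81.3
```

View pics/c29.png

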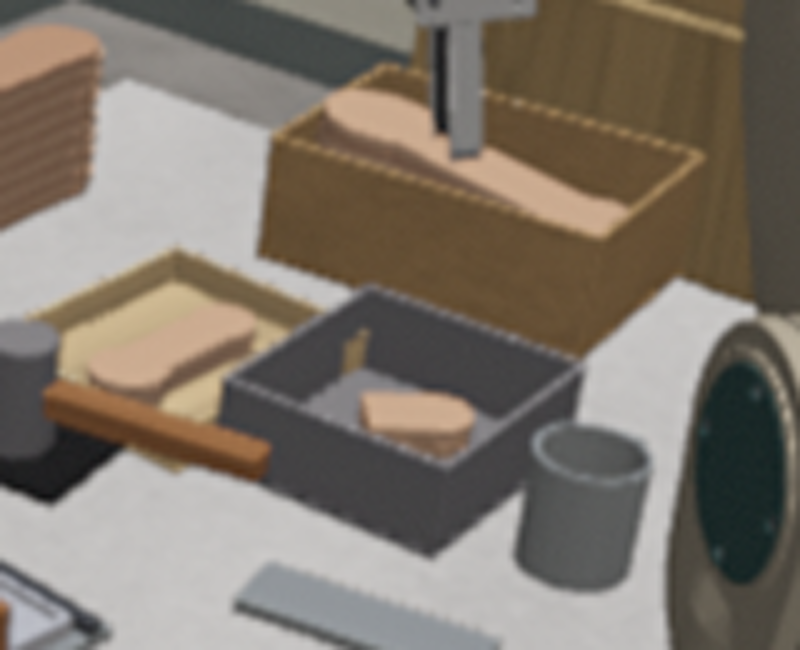

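Call:
apply_moves --commands '[{"xyz": [0, 0, 0], "twist": -6}, {"xyz": [0, 0, 0], "twist": -6}, {"xyz": [0, 0, 0], "twist": -6}, {"xyz": [0, 0, 0], "twist": -6}, {"xyz": [0, 0, 0], "twist": -6}, {"xyz": [0, 0, 0], "twist": -6}, {"xyz": [0, 0, 0], "twist": -6}, {"xyz": [0, 0, 0], "twist": -6}, {"xyz": [0, 0, 0], "twist": -6}]' --hand 7

```text
time_s: 63.12
position: [426.1, -392.8, 197.5]
tool_rot: [-0.054, 1.799, 0.155]
ft_force: [-0.1, -0.3, 0.4]
width: 70.3
```

```bash
python3 -c "
from h import *
go(500,0,200,4)"
```

```text
t 63.12 pos [ 426.1 -392.8  197.5] jaw 7.9 tilt [-0.233  0.046 -0.971] j7 0.46 w 70.3 F [-0.1 -0.3  0.4]
 twist 3.9 (alt -176.1) shift [-0.14 38.76  9.72]  dist 40.0
```

Call:
apply_moves --commands '[{"xyz": [-0.2, 3, 0.8], "twist": 0}, {"xyz": [-0.1, 3.3, 0.8], "twist": 0}, {"xyz": [-0.1, 3.3, 0.8], "twist": 0}, {"xyz": [-0.1, 3.3, 0.8], "twist": 0}, {"xyz": [-0.1, 3.3, 0.8], "twist": 0}, {"xyz": [-0.1, 3.3, 0.8], "twist": 0}, {"xyz": [-0.1, 3.3, 0.8], "twist": 0}, {"xyz": [-0.1, 3.3, 0.8], "twist": 0}, {"xyz": [-0.1, 3.3, 0.8], "twist": 0}, {"xyz": [-0.1, 3.3, 0.8], "twist": 0}, {"xyz": [-0.1, 3.3, 0.8], "twist": 0}, {"xyz": [-0.1, 3.3, 0.8], "twist": 0}]'

```text
time_s: 64.62
position: [462.6, 20.3, 207.4]
tool_rot: [-0.041, 1.83, 0.163]
ft_force: [0.3, 0.1, 0.4]
width: 70.1
```

```bash
python3 -c "
from h import *
go(556.6,405.5,200,8)"
```

```text
t 64.62 pos [462.6  20.3 207.4] jaw 7.9 tilt [-0.263  0.057 -0.963] j7 -0.19 w 70.1 F [0.3 0.1 0.4]
 twist -0.1 (alt 179.9) shift [ 0.45 36.95 14.38]  dist 39.7
```

Call:
apply_moves --commands '[{"xyz": [-0.1, 0, 0], "twist": -6.5}, {"xyz": [-0.1, 0, 0], "twist": -6.5}, {"xyz": [-0.1, 0, 0], "twist": -6.5}, {"xyz": [-0.1, 0, 0], "twist": -6.5}, {"xyz": [-0.1, 0, 0], "twist": -6.5}, {"xyz": [-0.1, 0, 0], "twist": -6.5}, {"xyz": [-0.1, 0, 0], "twist": -6.5}, {"xyz": [-0.1, 0, 0], "twist": -6.5}, {"xyz": [-0.1, 0, 0], "twist": -6.5}, {"xyz": [-0.1, 0, 0], "twist": -6.5}, {"xyz": [-0.1, 0, 0], "twist": -6.5}, {"xyz": [0, 0, 0], "twist": -6.5}]' --hand 5.2

```text
time_s: 66.12
position: [452.4, 21.5, 207.3]
tool_rot: [-0.994, 1.397, 1.429]
ft_force: [-0.0, -0.6, -0.6]
width: 52.0
```

```bash
python3 -c "
from h import *
go(431.5,36.5,110,85.7)"
```

```text
t 66.12 pos [452.4  21.5 207.3] jaw 88.1 tilt [-0.294  0.055 -0.954] j7 0.96 w 52.0 F [-0.  -0.6 -0.6]
 twist 2.4 (alt -177.6) shift [ 9.98 -0.81  1.  ]  dist 10.1
```

Call:
apply_moves --commands '[{"xyz": [2, -0.1, 0.4], "twist": 2.4}, {"xyz": [2.5, -0.2, 0.3], "twist": 0}, {"xyz": [2.5, -0.2, 0.3], "twist": 0}, {"xyz": [2, -0.2, 0], "twist": 0}, {"xyz": [0, 0, 0], "twist": 0}, {"xyz": [0, 0, 0], "twist": 0}]'

```text
time_s: 66.88
position: [427.3, 35.4, 113.6]
tool_rot: [-0.961, 1.429, 1.403]
ft_force: [0.8, 0.1, 0.1]
width: 52.0
```

```bash
python3 -c "
from h import *
go(428,36.5,50,85.7)"
```

```text
t 66.88 pos [427.3  35.4 113.6] jaw 85.8 tilt [-0.305  0.056 -0.951] j7 0.82 w 52.0 F [0.8 0.1 0.1]
 twist 0.1 (alt -179.9) shift [ 6.03 -2.02 -0.11]  dist 6.4
```

Call:
apply_moves --commands '[{"xyz": [1.2, -0.4, 0], "twist": 0}, {"xyz": [1.5, -0.5, 0], "twist": 0}, {"xyz": [1.5, -0.5, 0], "twist": 0}, {"xyz": [1, -0.3, 0], "twist": 0}, {"xyz": [0, 0, 0], "twist": 0}, {"xyz": [0, 0, 0], "twist": 0}]'

```text
time_s: 67.62
position: [428.4, 37.5, 55.5]
tool_rot: [-0.961, 1.428, 1.402]
ft_force: [0.8, 0.6, -0.2]
width: 51.9
```

```bash
python3 -c "
from h import *
go(428,36.5,48,85.7)
o=shot('30')
crop('side','30',(230,150,370,290),5,'c30')"
```

```text
t 67.62 pos [428.4  37.5  55.5] jaw 85.8 tilt [-0.304  0.056 -0.951] j7 0.77 w 51.9 F [ 0.8  0.6 -0.2]
 twist 0.1 (alt -179.9) shift [ 0.72 -0.2  -0.13]  dist 0.8
```

View pics/c30.png

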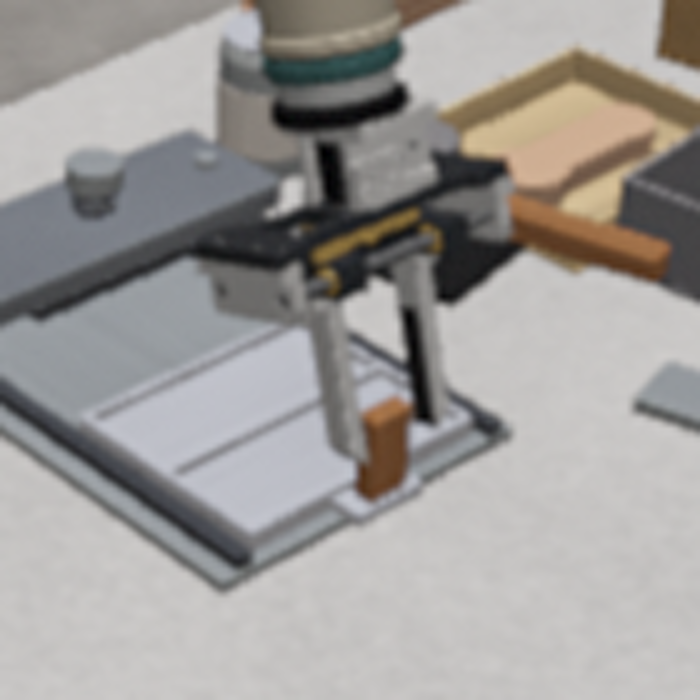

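Call:
apply_moves --commands '[{"xyz": [0.7, -0.2, -0.1], "twist": 0}, {"xyz": [0, 0, 0], "twist": 0}, {"xyz": [0, 0, 0], "twist": 0}]'

```text
time_s: 68.1
position: [428.7, 36.5, 48.4]
tool_rot: [-0.962, 1.427, 1.401]
ft_force: [-0.8, 0.8, -0.7]
width: 52.0
```

Call:
apply_moves --commands '[{"xyz": [0, 0, 0], "twist": 0}, {"xyz": [0, 0, 0], "twist": 0}, {"xyz": [0, 0, 0], "twist": 0}, {"xyz": [0, 0, 0], "twist": 0}, {"xyz": [0.2, 0.6, 0], "twist": 0}, {"xyz": [0.2, 0.7, 0], "twist": 0}, {"xyz": [0.2, 0.7, 0], "twist": 0}, {"xyz": [0.2, 0.7, 0], "twist": 0}]' --hand 2

```text
time_s: 69.1
position: [429.0, 37.3, 48.4]
tool_rot: [-0.982, 1.389, 1.359]
ft_force: [11.4, -2.2, -3.3]
width: 29.9
```

```bash
python3 -c "
from h import *
go(428,36.5,48,85.7)"
```

```text
t 69.10 pos [429.   37.3  48.4] jaw 85.3 tilt [-0.251  0.061 -0.966] j7 0.73 w 29.9 F [11.4 -2.2 -3.3]
 twist -0.4 (alt 179.6) shift [ 0.06  0.08 -0.09]  dist 0.1
```

Works; continue, about 18 rows needed.

Call:
apply_moves --commands '[{"xyz": [0.2, 0.7, 0], "twist": 0}, {"xyz": [0.2, 0.7, 0], "twist": 0}, {"xyz": [0.2, 0.7, 0], "twist": 0}, {"xyz": [0.2, 0.7, 0], "twist": 0}, {"xyz": [0.2, 0.7, 0], "twist": 0}, {"xyz": [0.2, 0.7, 0], "twist": 0}, {"xyz": [0.15, 0.7, 0], "twist": 0}, {"xyz": [0.15, 0.7, 0], "twist": 0}]'

```text
time_s: 70.1
position: [428.9, 37.5, 48.2]
tool_rot: [-1.022, 1.315, 1.279]
ft_force: [13.2, -2.0, -7.8]
width: 30.3
```

Call:
apply_moves --commands '[{"xyz": [0.15, 0.7, 0], "twist": 0}, {"xyz": [0.15, 0.7, 0], "twist": 0}, {"xyz": [0.12, 0.7, 0], "twist": 0}, {"xyz": [0.12, 0.7, 0], "twist": 0}, {"xyz": [0.1, 0.7, 0], "twist": 0}, {"xyz": [0.1, 0.7, 0], "twist": 0}]'

```text
time_s: 70.85
position: [428.7, 37.7, 48.2]
tool_rot: [-1.045, 1.263, 1.225]
ft_force: [13.6, -2.1, -10.8]
width: 30.9
```

```bash
python3 -c "
from h import *
go(428,36.5,48,85.7)"
```

```text
t 70.85 pos [428.7  37.7  48.2] jaw 84.1 tilt [-0.078  0.073 -0.994] j7 0.57 w 30.9 F [ 13.6  -2.1 -10.8]
 twist -1.6 (alt 178.4) shift [ 0.02  0.06 -0.12]  dist 0.1
```

Call:
apply_moves --commands '[{"xyz": [0.1, 0.7, 0.3], "twist": 0}, {"xyz": [0.1, 0.7, 0.3], "twist": 0}, {"xyz": [0.1, 0.7, 0.3], "twist": 0}, {"xyz": [0.05, 0.7, 0.3], "twist": 0}, {"xyz": [0.05, 0.7, 0.3], "twist": 0}, {"xyz": [0.05, 0.7, 0.3], "twist": 0}, {"xyz": [0.05, 0.7, 0.3], "twist": 0}, {"xyz": [0.05, 0.7, 0.3], "twist": 0}]'

```text
time_s: 71.85
position: [427.2, 37.6, 48.3]
tool_rot: [-1.081, 1.246, 1.133]
ft_force: [15.6, -8.7, -11.4]
width: 29.9
```

```bash
python3 -c "
from h import *
go(428,36.5,48,85.7)"
```

```text
t 71.85 pos [427.2  37.6  48.3] jaw 82.4 tilt [-0.004  0.038 -0.999] j7 0.40 w 29.9 F [ 15.6  -8.7 -11.4]
 twist -3.3 (alt 176.7) shift [ 0.02 -0.09 -0.11]  dist 0.1
```

Call:
apply_moves --commands '[{"xyz": [0, 0, 0], "twist": 0}, {"xyz": [0, 0, 0], "twist": 0}, {"xyz": [0, 0, 0], "twist": 0}, {"xyz": [-2, 0, 0], "twist": 0}, {"xyz": [-3, 0, 0], "twist": 0}, {"xyz": [-4, 0, 0], "twist": 0}, {"xyz": [-3, 0, 0], "twist": 0}, {"xyz": [0, 0, 0], "twist": 0}]' --hand 5.2

```text
time_s: 72.85
position: [424.2, 34.2, 171.0]
tool_rot: [-1.081, 1.248, 1.141]
ft_force: [-0.3, 0.3, 0.0]
width: 52.1
```

```bash
python3 -c "
from h import *
go(556.6,405.5,160,58.3)
o=shot('31'); pieces(*o['top'],(110,130,350,280))"
```

```text
t 72.85 pos [424.2  34.2 171. ] jaw 82.6 tilt [-0.009  0.039 -0.999] j7 0.70 w 52.1 F [-0.3  0.3  0. ]
 twist 24.3 (alt -155.7) shift [ 2.42  8.19 38.5 ]  dist 39.4
[173. 203.] 297 z23 ctr [556.6 405.4] size [48. 69.] ang -31.7 col [181. 164. 132.] [0, 0, 36.0, 48.0, 48.0, 48.0, 0, 0]
```

Call:
apply_moves --commands '[{"xyz": [0, 0, 0], "twist": 6.1}, {"xyz": [0, 0, 0], "twist": 6.1}, {"xyz": [0, 0, 0], "twist": 6.1}, {"xyz": [0, 0, 0], "twist": 6}, {"xyz": [0, 0.8, 3], "twist": 0}, {"xyz": [0, 0.8, 4], "twist": 0}, {"xyz": [0, 0.8, 4], "twist": 0}, {"xyz": [0, 0.8, 4], "twist": 0}, {"xyz": [0, 0.8, 4], "twist": 0}, {"xyz": [0, 0.8, 4], "twist": 0}, {"xyz": [0, 0.8, 4], "twist": 0}, {"xyz": [0, 0.8, 4], "twist": 0}]' --hand 7

```text
time_s: 74.45
position: [524.3, 330.7, 154.7]
tool_rot: [-0.751, 1.456, 0.821]
ft_force: [0.2, 0.8, 0.1]
width: 69.7
```

```bash
python3 -c "
from h import *
go(556.6,405.5,120,58.3)"
```

```text
t 74.45 pos [524.3 330.7 154.7] jaw 57.5 tilt [-0.047  0.023 -0.999] j7 -0.03 w 69.7 F [0.2 0.8 0.1]
 twist -0.8 (alt 179.2) shift [3.48 1.   8.08]  dist 8.9
```

Call:
apply_moves --commands '[{"xyz": [0.8, 0.3, 2.5], "twist": -0.8}, {"xyz": [1, 0.3, 2.5], "twist": 0}, {"xyz": [1, 0.2, 2], "twist": 0}, {"xyz": [0.5, 0.2, 0.5], "twist": 0}, {"xyz": [0, 0, 0], "twist": 0}, {"xyz": [0, 0, 0], "twist": 0}]'

```text
time_s: 75.2
position: [547.9, 403.3, 109.4]
tool_rot: [-0.773, 1.465, 0.836]
ft_force: [-0.5, -0.8, 0.1]
width: 70.3
```

```bash
python3 -c "
from h import *
go(556.6,405.5,60,58.3)"
```

```text
t 75.20 pos [547.9 403.3 109.4] jaw 58.8 tilt [-0.059  0.011 -0.998] j7 -0.05 w 70.3 F [-0.5 -0.8  0.1]
 twist 0.5 (alt -179.5) shift [ 4.88 -0.9   0.75]  dist 5.0
```

Call:
apply_moves --commands '[{"xyz": [1, -0.3, 0.2], "twist": 0.5}, {"xyz": [1.5, -0.3, 0.3], "twist": 0}, {"xyz": [1.5, -0.3, 0.2], "twist": 0}, {"xyz": [1, 0, 0], "twist": 0}, {"xyz": [0, 0, 0], "twist": 0}, {"xyz": [0, 0, 0], "twist": 0}]'

```text
time_s: 75.95
position: [557.6, 402.7, 55.2]
tool_rot: [-0.766, 1.469, 0.826]
ft_force: [-0.3, 0.5, -0.4]
width: 69.8
```

```bash
python3 -c "
from h import *
go(556.6,405.5,8,58.3)
o=shot('32')
crop('side','32',(110,200,250,320),5,'c32')"
```

```text
t 75.95 pos [557.6 402.7  55.2] jaw 58.2 tilt [-0.058  0.01  -0.998] j7 -0.08 w 69.8 F [-0.3  0.5 -0.4]
 twist -0.1 (alt 179.9) shift [ 4.72 -0.03  0.29]  dist 4.7
```

View pics/c32.png

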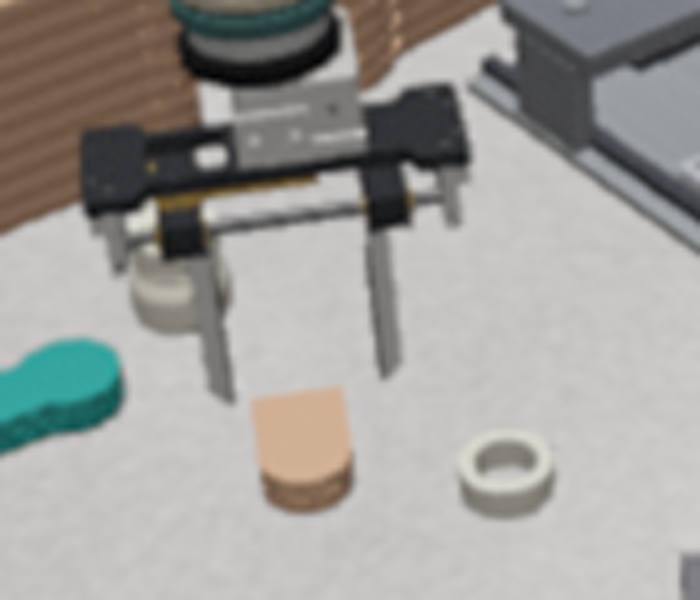

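Call:
apply_moves --commands '[{"xyz": [1, 0, 0.1], "twist": 0}, {"xyz": [1.2, 0, 0.1], "twist": 0}, {"xyz": [1.2, 0, 0], "twist": 0}, {"xyz": [0.8, 0, 0], "twist": 0}, {"xyz": [0.3, 0, 0], "twist": 0}, {"xyz": [0, 0, 0], "twist": 0}, {"xyz": [0, 0, 0], "twist": 0}]'

```text
time_s: 76.92
position: [556.0, 405.3, 7.5]
tool_rot: [-0.766, 1.468, 0.826]
ft_force: [0.2, -0.1, -0.1]
width: 70.0
```

```bash
python3 -c "
from h import *
go(556.6,405.5,8,58.3)
o=shot('33')
crop('side','33',(110,200,250,320),5,'c33')"
```

```text
t 76.92 pos [556.  405.3   7.5] jaw 58.2 tilt [-0.058  0.01  -0.998] j7 -0.10 w 70.0 F [ 0.2 -0.1 -0.1]
 twist -0.1 (alt 179.9) shift [-0.06 -0.04  0.05]  dist 0.1
```

View pics/c33.png

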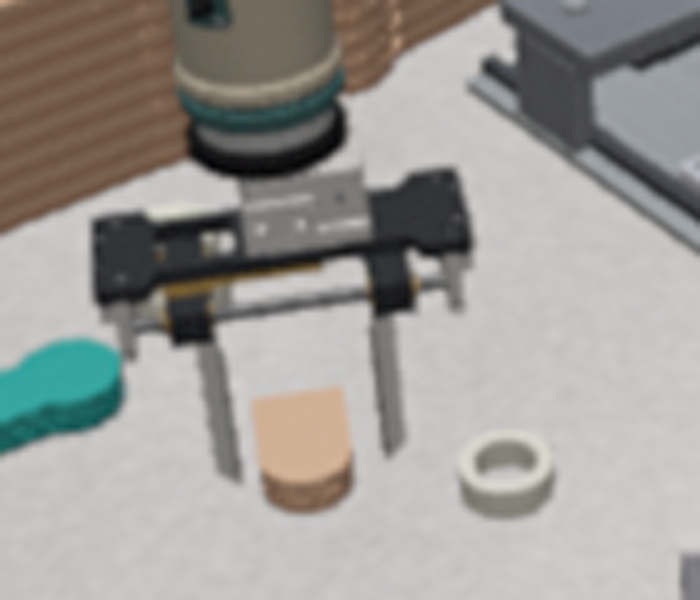

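Call:
apply_moves --commands '[{"xyz": [0, 0, 0], "twist": 0}, {"xyz": [0, 0, 0], "twist": 0}, {"xyz": [0, 0, 0], "twist": 0}, {"xyz": [0, 0, 0], "twist": 0}, {"xyz": [0, 0, 0], "twist": 0}, {"xyz": [-2, 0, 0], "twist": 0}, {"xyz": [-3, 0, 0], "twist": 0}, {"xyz": [-4, 0, 0], "twist": 0}, {"xyz": [-4, 0, 0], "twist": 0}, {"xyz": [-4, 0, 0], "twist": 0}, {"xyz": [0, 0, 0], "twist": 0}]' --hand 3.5

```text
time_s: 78.4
position: [566.8, 404.9, 190.4]
tool_rot: [-0.764, 1.462, 0.828]
ft_force: [-0.2, 0.2, -0.8]
width: 45.7
```

```bash
python3 -c "
from h import *
go(428,-345,200,58)
o=shot('34')
crop('side','34',(110,150,250,290),5,'c34')"
```

```text
t 78.40 pos [566.8 404.9 190.4] jaw 58.2 tilt [-0.054  0.015 -0.998] j7 0.00 w 45.7 F [-0.2  0.2 -0.8]
 twist 0.2 (alt -179.8) shift [ -1.3  -27.94 -70.96]  dist 76.3
```

View pics/c34.png

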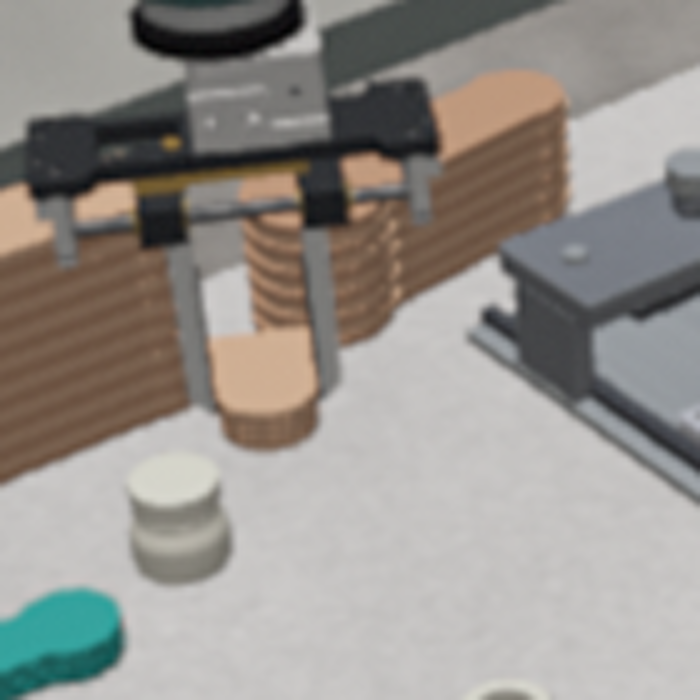

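Call:
apply_moves --commands '[{"xyz": [-0.2, -0.7, -2], "twist": 0}, {"xyz": [-0.1, -1.4, -3.6], "twist": 0}, {"xyz": [-0.1, -1.4, -3.6], "twist": 0}, {"xyz": [-0.1, -1.4, -3.6], "twist": 0}, {"xyz": [-0.1, -1.4, -3.6], "twist": 0}, {"xyz": [-0.1, -1.4, -3.6], "twist": 0}, {"xyz": [-0.1, -1.4, -3.6], "twist": 0}, {"xyz": [-0.1, -1.4, -3.6], "twist": 0}, {"xyz": [-0.1, -1.4, -3.6], "twist": 0}, {"xyz": [-0.1, -1.4, -3.6], "twist": 0}, {"xyz": [-0.1, -1.4, -3.6], "twist": 0}, {"xyz": [-0.1, -1.4, -3.6], "twist": 0}]'

```text
time_s: 80.0
position: [469.9, -52.4, 188.5]
tool_rot: [-0.77, 1.498, 0.843]
ft_force: [0.2, -0.4, -0.3]
width: 45.7
```

```bash
python3 -c "
from h import *
go(428,-345,200,58)"
```

```text
t 80.00 pos [469.9 -52.4 188.5] jaw 58.8 tilt [-0.089  0.001 -0.996] j7 0.58 w 45.7 F [ 0.2 -0.4 -0.3]
 twist 0.8 (alt -179.2) shift [ -0.8  -11.93 -27.05]  dist 29.6
```

Call:
apply_moves --commands '[{"xyz": [-0.2, -1.4, -3.4], "twist": 0}, {"xyz": [-0.2, -1.4, -3.4], "twist": 0}, {"xyz": [-0.2, -1.4, -3.4], "twist": 0}, {"xyz": [-0.2, -1.4, -3.4], "twist": 0}, {"xyz": [-0.2, -1.4, -3.4], "twist": 0}, {"xyz": [-0.1, -1.3, -3], "twist": 0}, {"xyz": [0, -1.2, -2.5], "twist": 0}, {"xyz": [0, -0.5, -1], "twist": 0}, {"xyz": [0, 0, 0], "twist": 0}, {"xyz": [0, 0, 0], "twist": 0}]'

```text
time_s: 81.25
position: [422.1, -312.6, 193.1]
tool_rot: [-0.753, 1.511, 0.859]
ft_force: [0.1, 0.1, -0.3]
width: 45.3
```

```bash
python3 -c "
from h import *
go(430,-338,110,58)"
```

```text
t 81.25 pos [ 422.1 -312.6  193.1] jaw 58.7 tilt [-0.11   0.012 -0.994] j7 1.08 w 45.3 F [ 0.1  0.1 -0.3]
 twist 0.7 (alt -179.3) shift [ 8.15 -2.84 -1.33]  dist 8.7
```

Call:
apply_moves --commands '[{"xyz": [1.5, -0.4, -0.3], "twist": 0}, {"xyz": [2, -0.8, -0.4], "twist": 0}, {"xyz": [2, -0.6, -0.2], "twist": 0}, {"xyz": [1.5, -0.3, 0], "twist": 0}, {"xyz": [0.5, 0, 0], "twist": 0}, {"xyz": [0, 0, 0], "twist": 0}]'

```text
time_s: 82.0
position: [427.4, -328.5, 110.1]
tool_rot: [-0.754, 1.511, 0.865]
ft_force: [-0.2, -0.3, 0.6]
width: 45.8
```

```bash
python3 -c "
from h import *
go(425,-332,60,58)
o=shot('35')
crop('side','35',(310,110,470,240),5,'c35');crop('top','35',(360,200,460,290),6,'c35t')"
```

```text
t 82.00 pos [ 427.4 -328.5  110.1] jaw 59.0 tilt [-0.112  0.014 -0.994] j7 1.03 w 45.8 F [-0.2 -0.3  0.6]
 twist 1.0 (alt -179.0) shift [ 5.   -0.49 -0.18]  dist 5.0
```

View pics/c35.png

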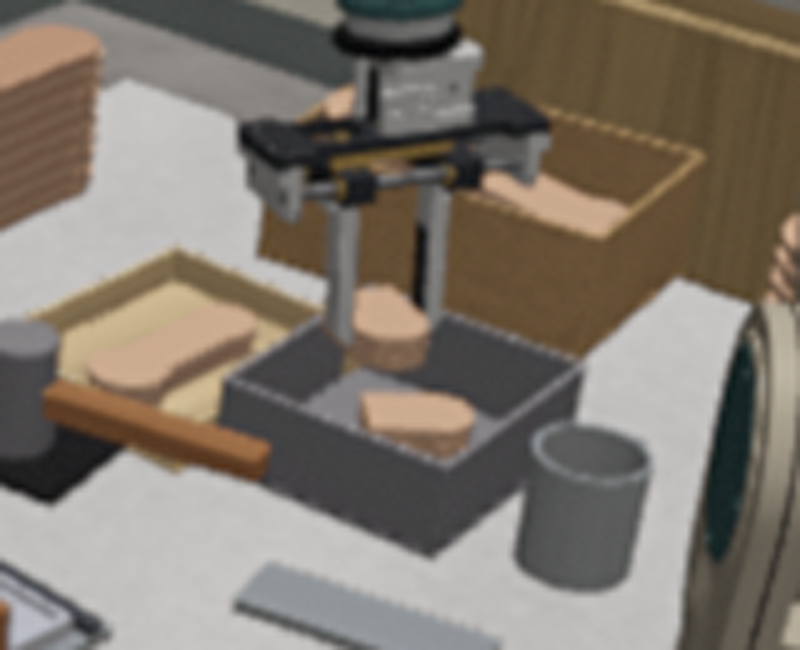

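View pics/c35t.png

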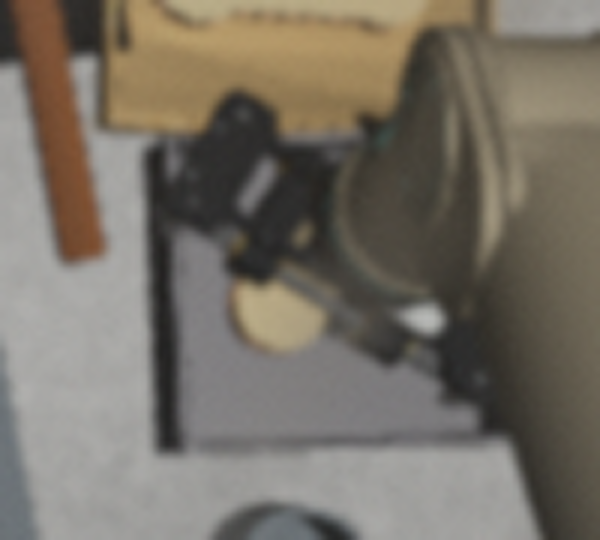

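Call:
apply_moves --commands '[{"xyz": [1.2, -0.2, -0.1], "twist": 0}, {"xyz": [1.5, -0.2, -0.1], "twist": 0}, {"xyz": [1.5, -0.1, 0], "twist": 0}, {"xyz": [0.5, 0, 0], "twist": 0}, {"xyz": [0, 0, 0], "twist": 0}]'

```text
time_s: 82.72
position: [425.8, -333.0, 60.8]
tool_rot: [-0.756, 1.51, 0.863]
ft_force: [0.8, 0.6, 0.1]
width: 46.0
```

```bash
python3 -c "
from h import *
go(425,-332,24,58)
o=shot('36')
crop('side','36',(310,130,470,240),5,'c36')"
```

```text
t 82.72 pos [ 425.8 -333.    60.8] jaw 59.0 tilt [-0.11   0.012 -0.994] j7 0.98 w 46.0 F [0.8 0.6 0.1]
 twist 1.0 (alt -179.0) shift [ 3.67 -0.25  0.22]  dist 3.7
```

View pics/c36.png

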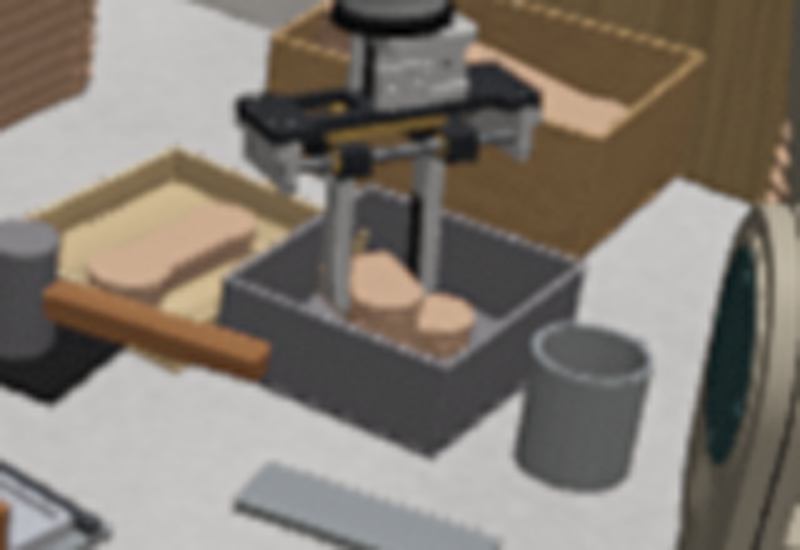

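Call:
apply_moves --commands '[{"xyz": [1, 0, 0], "twist": 0}, {"xyz": [0.8, 0, 0.1], "twist": 0}, {"xyz": [0.5, 0, 0.1], "twist": 0}, {"xyz": [0.3, 0, 0], "twist": 0}]'

```text
time_s: 83.32
position: [425.0, -331.0, 34.9]
tool_rot: [-0.757, 1.509, 0.861]
ft_force: [-1.3, 2.7, 9.6]
width: 45.8
```

Call:
apply_moves --commands '[{"xyz": [0, 0, 0], "twist": 0}, {"xyz": [0, 0, 0], "twist": 0}, {"xyz": [0, 0, 0], "twist": 0}, {"xyz": [-2, 0, 0], "twist": 0}, {"xyz": [-3, 0.2, 0], "twist": 0}, {"xyz": [-4, 0.4, 0], "twist": 0}, {"xyz": [-4, 0.4, 0], "twist": 0}, {"xyz": [-4, 0.4, 0], "twist": 0}, {"xyz": [0, 0, 0], "twist": 0}]' --hand 5.4

```text
time_s: 84.45
position: [433.9, -325.1, 217.6]
tool_rot: [-0.762, 1.505, 0.858]
ft_force: [0.0, 0.1, -0.5]
width: 53.8
```

```bash
python3 -c "
from h import *
go(450,-100,230,58)
o=shot('37')
crop('side','37',(310,130,470,240),5,'c37')"
```

```text
t 84.45 pos [ 433.9 -325.1  217.6] jaw 59.0 tilt [-0.103  0.009 -0.995] j7 1.12 w 53.8 F [ 0.   0.1 -0.5]
 twist 1.0 (alt -179.0) shift [-1.21 10.72 19.86]  dist 22.6
```

View pics/c37.png

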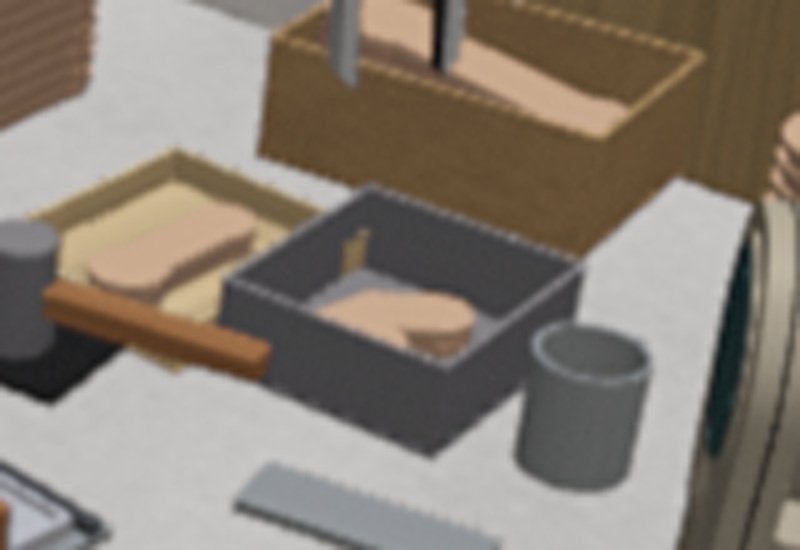

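Call:
apply_moves --commands '[{"xyz": [-0.2, 1.5, 3], "twist": 0}, {"xyz": [-0.2, 2, 3.5], "twist": 0}, {"xyz": [-0.2, 2, 3.5], "twist": 0}, {"xyz": [-0.2, 2, 3.5], "twist": 0}, {"xyz": [-0.2, 2, 3.5], "twist": 0}, {"xyz": [-0.2, 2, 3.5], "twist": 0}, {"xyz": [-0.2, 2, 3.5], "twist": 0}, {"xyz": [-0.2, 2, 3.5], "twist": 0}, {"xyz": [-0.2, 2, 3.5], "twist": 0}, {"xyz": [0, 1.5, 3], "twist": 0}, {"xyz": [0, 0, 0], "twist": 0}]'

```text
time_s: 85.92
position: [437.9, 74.3, 226.6]
tool_rot: [-0.744, 1.526, 0.876]
ft_force: [-0.1, -0.8, 0.4]
width: 53.9
```

```bash
python3 - <<'E'
from h import *
o=shot('38'); crop('top','38',(110,90,470,310),2.2,'c38')
im,d=o['top'];P=cloud('top',d)
hsv=cv2.cvtColor(im,cv2.COLOR_RGB2HSV)
for nm,(u0,v0,u1,v1),z0,z1 in [('mhead',(355,175,380,200),70,100),('mhandle',(360,200,380,245),45,70),('handle',(270,235,300,262),60,95),('foot',(380,170,440,225),18,31)]:
    q=P[v0:v1,u0:u1].reshape(-1,3); q=q[(q[:,2]>z0)&(q[:,2]<z1)]
    if len(q): r=cv2.minAreaRect(q[:,:2].astype(np.float32)); print(nm,len(q),'z%.0f'%np.median(q[:,2]),np.round(r[0],1),np.round(r[1]),round(r[2],1))
print(manip.sense()['position'],manip.sense()['time_s'])
E
```

```text
mhead 227 z84 [ 610.9 -201.3] [50. 51.] 87.0
mhandle 363 z57 [ 509.5 -222.1] [142.  26.] 11.1
foot 566 z27 [ 594.6 -362.2] [178. 190.] 0.8
[438.00414148  71.32966096 226.34625496] 86.025
```

View pics/c38.png

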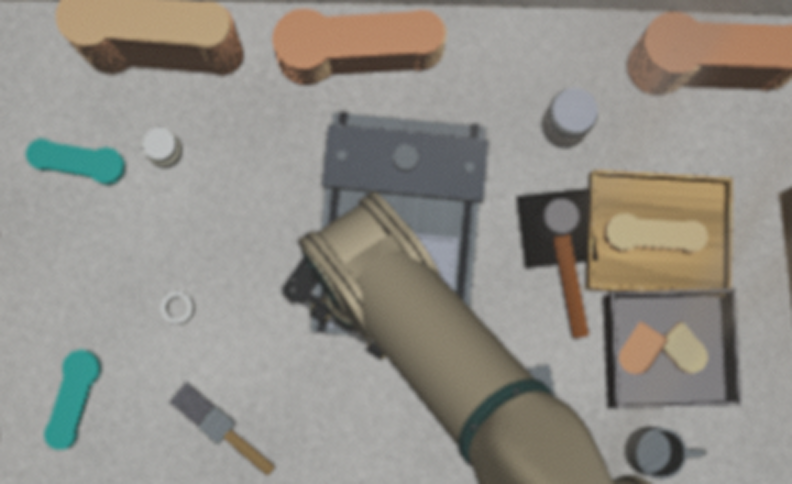

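View pics/side38.png

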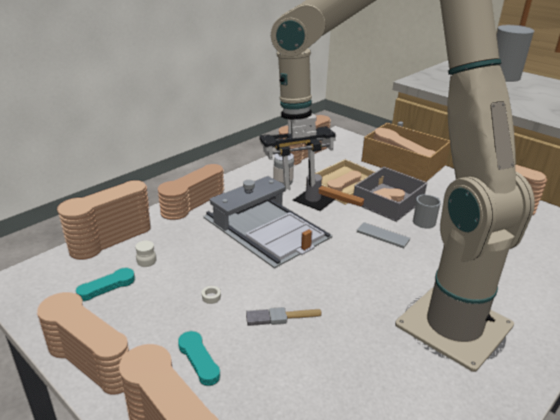

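```bash
python3 -c "
from h import *
crop('side','38',(190,170,350,290),4,'c39'); print(proj('side',[[599+.997*-168,22.9+.075*168,75],[599+.997*-155,22.9+.075*155,75]]))
print(manip.hand_in())"
```

```text
[[307.66914017 231.35049847]
 [304.32505482 229.31032825]]
the job is handed in; nothing more can be done
None
```

View pics/c39.png

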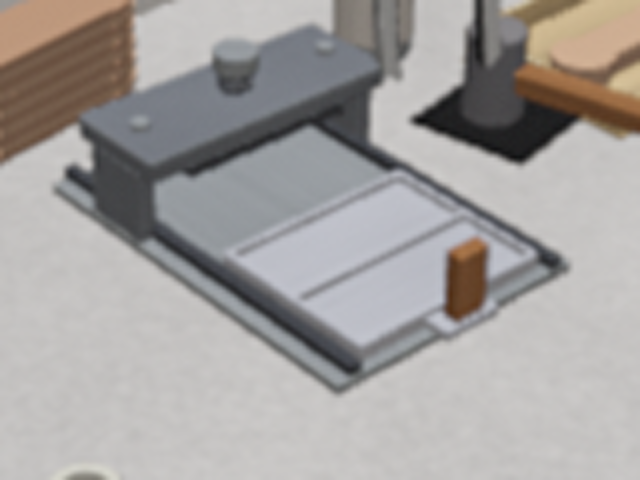

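The job is handed in at about 86 s. The one footbed is stamped and in the tray, both heel pads are in the bin, and the mallet is back on its pad.

I found one footbed and two heel pads loose on the bench.

- **Loading:** I laid the footbed flat in the sled's far bay. The sled started about 14 mm short of fully out. I pushed it home to its stop, where the handle measured −3.3 mm in the jig frame against −3 expected.
- **Stamping:** I gripped the mallet by its head and pressed the pin to its hard stop. The wrist force reached about 53 N and the tool height agreed with 14 mm of travel. The pin came back up when I lifted. It was a firm press, not a swung blow.
- **After stamping:** I stood the mallet back on its pad, drew the sled out to its stop, moved the footbed to the tray and put the heel pads in the bin.

**Last checks:** The final pictures show the footbed in the tray, both heel pads in the bin, the sled out at its stop and the mallet upright about 3 mm from where it started. The bystanders and turquoise look-alikes look undisturbed, though I did not measure them. The gripper was clear of everything.

**Two things that did not go cleanly:**
- **Tool tilt:** The tool slowly tilted during fast moves, reaching about 17°. I levelled it by pulling on the handle with the sled already against its out stop, once as part of drawing it out and once later.
- **Heel pads touching:** The second heel pad met the first with about 10 N while being lowered. They lie next to each other in the bin, and I did not measure whether one leans on the other.

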